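# Scrub the leaning cleaning jar at the watchmaker's bench

### The arm

A 7-joint arm with a two-finger parallel gripper is mounted at the origin on the work surface. World frame = base frame: x ahead of the robot, y to its left, z up, the work surface at z = 0. Lengths are in m, angles in rad, forces in N, time in s.
With the tool pointing down it reaches from about 0.4 to 0.85 m from the base axis. Payload 10.4 kg.
Tool frame: the origin (TCP) lies at the very end of the fingers, on their centre line; the grasp point (between the pads) lies 19 mm behind it (manip.grasp_offset is the distance from the TCP to the grasp point, in m); z points along the fingers, y is the direction in which the jaws open and shut (so a half turn about z gives the same grasp; the last joint's range is limited). The gripper opens to 85 mm and grips with 20 to 120 N. Pads are 22 mm wide; open, the fingers measure 114 mm over their backs; the gripper's body (76 mm by 85 mm) begins 54 mm behind the grasp point. The pads swing forward as they close: fully open they stand 13 mm farther back than shut.
Start: joints at [1.178, 0.332, -0.065, 1.46, 0.022, 1.35, -0.088], TCP at [0.226, -0.583, 0.231] pointing down, gripper open.
Joint ranges: [-2.6, 2.6], [-0.5, 2.12], [-1.47, 1.34], [0.16, 2.42], [-1.27, 4.41], [0.06, 2.06], [-2.6, 2.6]. Speed limits (rad/s): [2.22, 2.22, 2.79, 2.79, 3.14, 3.14, 3.14].

### API

Orientations are given as a 3x3 rotation matrix whose columns are the frame's x, y, z axes.
In Python, from plant import manip gives the robot as it stands. The module is installed in compiled form; this text tells all that it offers.
- The arm moves only by the shell command python3 -m inch 'ROWS' [OPENING]. ROWS is JSON, a list of rows, each a list of 4 numbers: the shift along the tool's x, y, z in m, then the turn about the tool's z in degrees. In form: [[dx, dy, dz, turn], ...]. A call has 1 to 5 rows; each row shifts and turns the commanded pose from where the row before left it, along the tool's axes as they then stand; what a row does not reach is not made up. A row lasts 1/10 s, in which the tool goes at most 50 mm and 8.59 degrees, less where a joint would pass 70% of its speed; a pose out of reach is approached as far as the arm can. A call is refused whole if a number of a shift passes 0.05 or a number of a turn 8.59, either way. A call with a gripper value outside its range is refused whole. OPENING is the gripper command: -1 is fully open, 1 is shut, values between are in proportion, set as the call begins (- or left out, the last holds). The fingers move at their own pace and stop on an object; the grip force is fixed at half the most. Time passes only in rows, so rows that do not move let the fingers close. It gives the time, the measured TCP pose, the force and the opening at its end, in the units of the state.
- manip.observe(): the state, without advancing time (a new reading comes with each control period).
- manip.grab_frame(name): name is "scene" or "side" or "wrist"; returns a dict with "img" (400x640x3 uint8, blue, green, red), "fx", "fy", "cx", "cy" (pixels), "rvec" (rotation vector, rad) and "tvec" (3), from world to camera coordinates, as OpenCV has them. Camera axes: x right, y down, z forward; pixel columns grow to the right and rows downward; lengths in m; the calibration is good to about 2 mm. The wrist camera is an equidistant fisheye: a pixel r from the principal point sees the ray r / f radians off the axis. A picture is of the moment at which its call begins. There is no depth.
- manip.finish_job(): hands the job in, once; it reports no verdict.
The state is a dict: "time_s": time; "qpos": joint angles; "joint_velocities": joint speeds; "effort": joint torques, N m; "tcp_pos": TCP position; "tcp_rot": TCP orientation; "wrist_force": force on the tool from outside, world axes, zero at the start; "ft_torque": the same for the moment, N m; "gripper_width": opening from 0.0 (shut) to 1.0 (fully open).
Only numpy, scipy, OpenCV 4.12 (cv2) and the standard library are available. Lean on these libraries where they do the work, as an engineer would, in place of code of your own. Each camera call takes 0.05 s, during which the arm holds its last target.

### The job

Lift the wire parts basket out of the leaning glass jar and stand it upright on the floor of the steel tray, beside the tin. Then take the long bottle brush out of its rack and scrub the inside of the jar with three full strokes along the jar's axis: each time down until the brush tip is at the jar's floor, then up until the top of the bristles is level with the rim. Finally hang the brush upright by its collar in the rack's fork again, and leave everything else where it stands.

Things in the scene. Friction and masses are not known exactly. Their poses are not given: they have to be found in the camera images.
- jar: (mm) open glass jar, 76 outside diameter, 68 inside, 100 high, floor 5 thick, clamped immovably in a steel stand (base 120 x 104), leaning 30 degrees from vertical. Origin: centre of its underside, 40 above the table; z along its axis out of the mouth (inner floor z = 5, rim z = 100). The mouth leans to the robot's right and a little to the robot; -x is the jar's low side
- basket: (mm) steel wire parts basket: closed cylinder 50 diameter x 38 high, thin stem, black knob 20 diameter from 122 to 160 above its underside; 120 g. Origin: centre of its underside; z up the stem. It starts in the jar, parallel to the jar's axis but about 9 to the jar's -x side, standing on its floor; the knob sticks out of the mouth
- basket_knob (a point): (mm) middle of the basket's knob, 143 along z from the basket's underside
- tray: (mm) fixed low steel drip tray, 200 (its x) x 120 (its y), 22 high, walls and floor 4 thick; origin: centre of its underside. A small tin stands in it
- rack: (mm) fixed wooden brush rack: base 12 thick (x -45 to 65, 90 wide), post at x 43 to 57, level fork 10 thick with top 150 above the table: two prongs to x = -22 (60 wide over both), slot 20 wide on y = 0, closed at x = 35, open to the rack's -x (roughly the robot). Origin: on the table under the place where the brush hangs
- brush: (mm) long bottle brush, 196 long, 100 g. Origin: its tip; z to the handle. Bristle head 50 diameter to z = 50, shaft 8 diameter, collar 34 diameter z 125 to 131, round handle 24 diameter to z = 196. It starts hanging upright by the collar in the rack's fork, tip 25 above the table. The head cannot pass through the fork: the shaft goes out and in by the slot's open end
- brush_grip (a point): (mm) grip point on the brush's handle, on its axis 170 from the tip
- tin: flat round aluminium tin, 50 diameter, 34 high, standing in the tray (anywhere along its middle); origin at the centre of its underside. Bystander, sizes in mm
- oil: amber glass oil bottle with white cap, 44 diameter, 105 high; origin under its centre. Bystander, sizes in mm
- blower: terracotta-brown rubber dust-blower bulb standing nozzle up, 58 diameter, 100 high; origin under its centre. Bystander, sizes in mm
- clock: brass twin-bell alarm clock, 90 wide (y), 126 high; origin under its centre. Bystander, sizes in mm
- sealed_jar: glass jar closed with an aluminium lid, standing upright, 72 diameter, 95 high (not the jar to clean); origin under its centre. Bystander, sizes in mm
- screwdriver: screwdriver lying on the table, 170 long; origin under its middle. Bystander, sizes in mm
- dust_brush: flat dust brush lying on the table, 170 long (not the brush to use); origin under its middle. Bystander, sizes in mm
- movement: watch movement in a round wooden holder, 70 diameter, 20 high; origin under its centre. Bystander, sizes in mm

How it is judged:
By the outcome, as a careful person would: the job done as asked, in the order asked, and still so for the second after the job is handed in, with the robot touching nothing.
It also fails if it takes over 72 s, if anything falls off the work surface, if the arm or the gripper's body presses on something with over 40 N, if the wrist force passes 120 N, or if a joint passes its speed limit or range.

## Working session

There is one attempt and no reset: what is moved stays moved. The work goes in short steps, Python scripts to look and compute and a shell command to move; the robot and the scene stay as the last step left them, time stands still between calls to the robot, and variables do not carry over. Pictures are saved under pics/ and viewed, and the job is handed in when it is done.

```bash
ls; mkdir -p pics; python3 - <<'E'
from plant import manip
import cv2,numpy as np,json,pickle
s=manip.observe()
for k,v in s.items(): print(k,np.round(v,4).tolist())
print(manip.grasp_offset)
for n in ["scene","side","wrist"]:
    f=manip.grab_frame(n); cv2.imwrite(f"pics/{n}0.png",f["img"]); pickle.dump(f,open(f"pics/{n}0.pkl","wb"))
    R=cv2.Rodrigues(np.array(f["rvec"]))[0]; print(n,f["fx"],f["fy"],f["cx"],f["cy"],(-R.T@np.array(f["tvec"]).ravel()).round(3),R[2].round(3))
E
```

```text
pics
time_s 0.0
qpos [1.1784, 0.3329, -0.0647, 1.4609, 0.0216, 1.3499, -0.0885]
joint_velocities [0.0005, 0.0002, -0.0013, 0.0001, -0.0006, 0.0007, 0.0007]
effort [-0.001, -62.5449, 0.0482, -39.1612, 0.016, 0.0099, 0.0]
tcp_pos [0.2258, -0.5824, 0.2305]
tcp_rot [[0.9324, 0.3615, -0.0006], [0.3615, -0.9324, 0.0013], [-0.0, -0.0014, -1.0]]
wrist_force [0.4436, 0.6183, -0.1184]
ft_torque [0.0612, 0.0235, 0.0273]
gripper_width 1.0003
0.0187
scene 393.9175541901887 393.9175541901887 333.7375347386261 203.3340557334267 [1.176 0.014 0.719] [-0.737 -0.024 -0.676]
side 427.46461598122215 427.46461598122215 323.70593507942675 203.32478586990698 [ 0.28  -0.624  0.851] [ 0.309  0.616 -0.724]
wrist 309.70691628693146 309.70691628693146 320.5223550370712 199.90870790086623 [ 0.294 -0.555  0.374] [-0.269 -0.103 -0.958]
```

View pics/scene0.png

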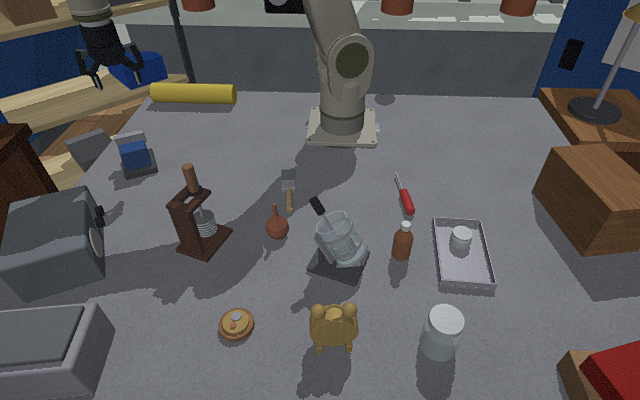

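View pics/side0.png

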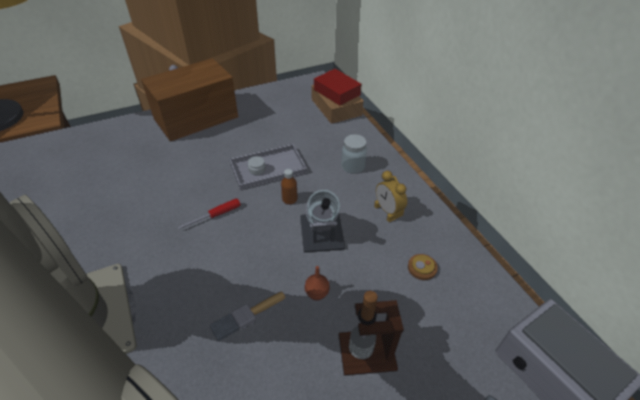

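View pics/wrist0.png

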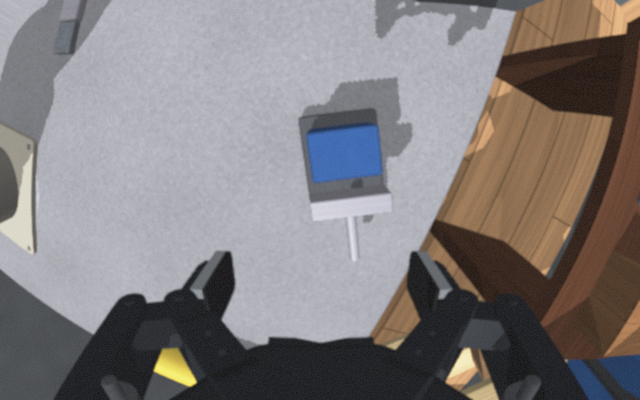

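```bash
cat > h.py <<'E'
import cv2,numpy as np,pickle
def load(n): return pickle.load(open(f"pics/{n}.pkl","rb"))
def proj(f,P):
    P=np.atleast_2d(np.asarray(P,float)); R=cv2.Rodrigues(np.array(f["rvec"]))[0]
    K=np.array([[f["fx"],0,f["cx"]],[0,f["fy"],f["cy"]],[0,0,1]])
    if f.get("fish"):
        C=P@R.T+np.array(f["tvec"]).ravel()
        r=np.hypot(C[:,0],C[:,1]); th=np.arctan2(r,C[:,2]); s=th*f["fx"]/r
        return np.c_[C[:,0]*s+f["cx"],C[:,1]*s+f["cy"]]
    return cv2.projectPoints(P,np.array(f["rvec"]).astype(float),np.array(f["tvec"]).astype(float),K,None)[0][:,0]
def ray(f,uv):
    R=cv2.Rodrigues(np.array(f["rvec"]))[0]; c=-R.T@np.array(f["tvec"]).ravel()
    x=(uv[0]-f["cx"])/f["fx"]; y=(uv[1]-f["cy"])/f["fy"]
    if f.get("fish"):
        r=np.hypot(x,y); d=np.array([x/r*np.sin(r),y/r*np.sin(r),np.cos(r)])
    else: d=np.array([x,y,1.])
    d=R.T@d; return c,d/np.linalg.norm(d)
def atz(f,uv,z):
    c,d=ray(f,uv); return c+d*(z-c[2])/d[2]
def crop(f,u,v,w,h,s,out):
    im=f["img"] if isinstance(f,dict) else f
    u=int(u);v=int(v);c=im[max(v,0):v+h,max(u,0):u+w]
    cv2.imwrite(out,cv2.resize(c,None,fx=s,fy=s,interpolation=cv2.INTER_CUBIC))
def circ(c,R,r,n=40):
    a=np.linspace(0,2*np.pi,n); return c+r*np.cos(a)[:,None]*R[:,0]+r*np.sin(a)[:,None]*R[:,1]
E
python3 - <<'E'
from h import *
s=load("scene0");d=load("side0")
crop(s,290,185,130,110,6,"pics/a1.png");crop(s,160,150,100,120,5,"pics/a2.png");crop(s,390,205,110,95,6,"pics/a3.png")
crop(d,275,155,110,100,6,"pics/b1.png");crop(d,325,280,100,100,6,"pics/b2.png");crop(d,220,135,100,80,7,"pics/b3.png")
E
```

```text
(no output)
```

View pics/a1.png

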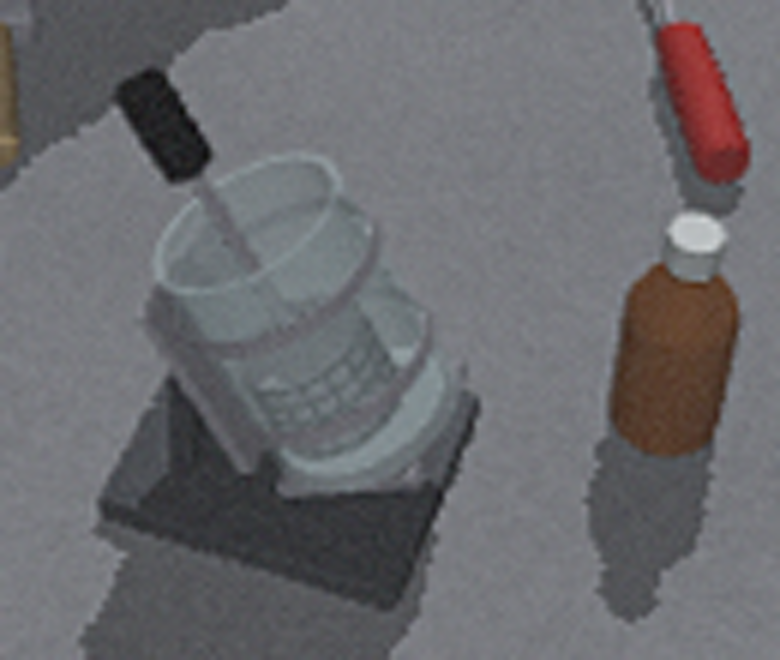

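View pics/b1.png

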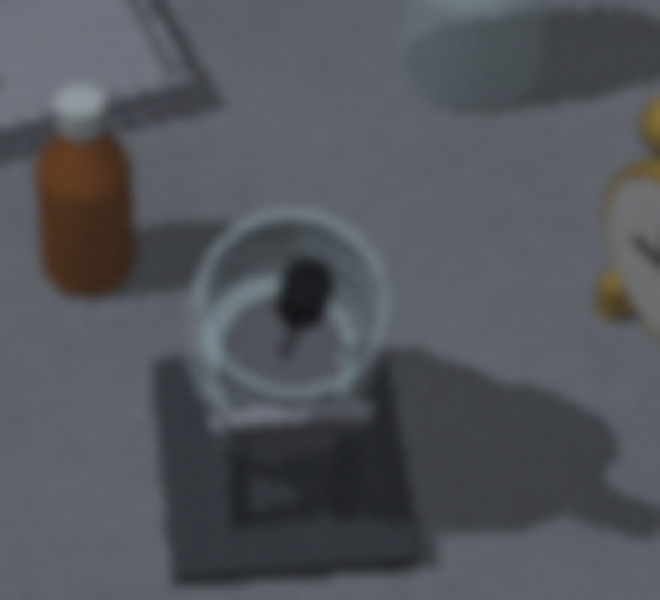

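View pics/a2.png

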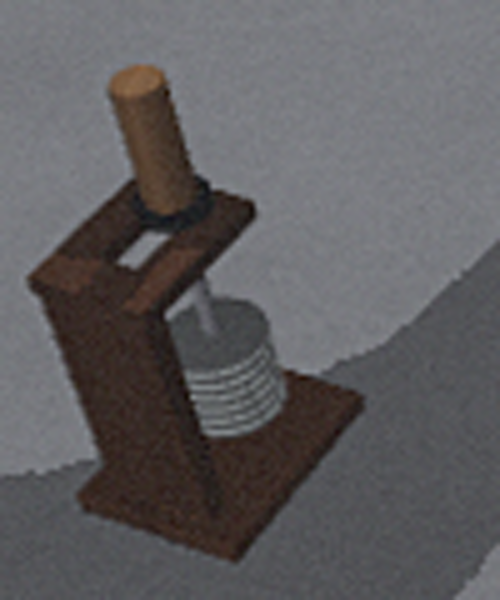

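View pics/b2.png

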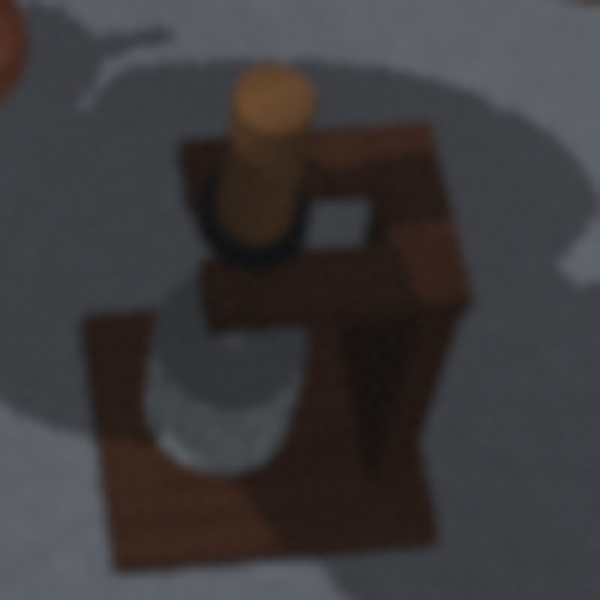

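View pics/a3.png

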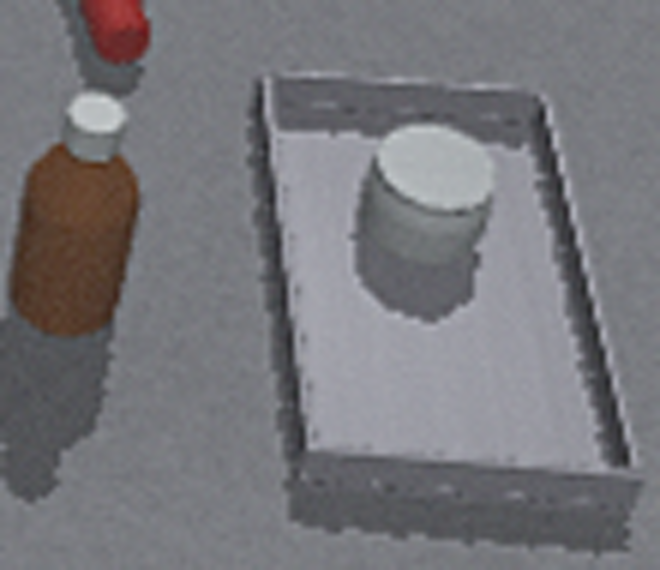

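View pics/b3.png

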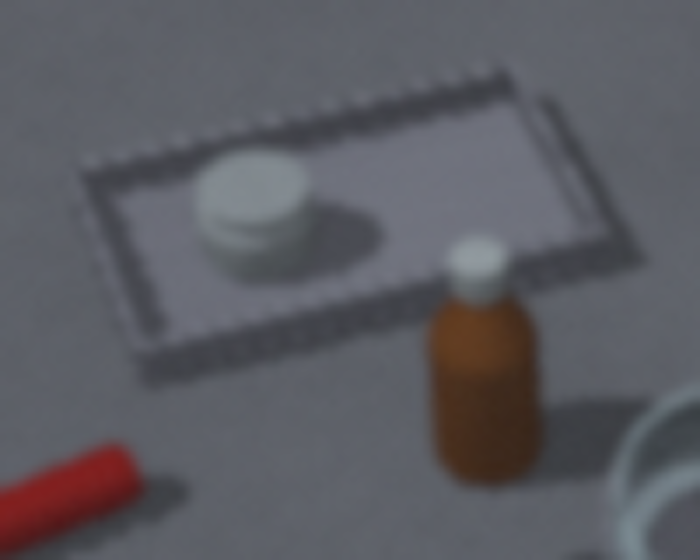

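```bash
cat > fit.py <<'E'
from h import *
from scipy.optimize import least_squares as LS
s=load("scene0");d=load("side0")
A1=lambda p:(np.array(p)+.5)/6-.5+[290,185]
B1=lambda p:(np.array(p)+.5)/6-.5+[275,155]
A2=lambda p:(np.array(p)+.5)/5-.5+[160,150]
B2=lambda p:(np.array(p)+.5)/6-.5+[325,280]
A3=lambda p:(np.array(p)+.5)/6-.5+[390,205]
B3=lambda p:(np.array(p)+.5)/7-.5+[220,135]
def Rz(a): return np.array([[np.cos(a),-np.sin(a),0],[np.sin(a),np.cos(a),0],[0,0,1]])
if __name__=="__main__":
    S=[((65,-45,12),(80,492)),((65,45,12),(240,545)),((-45,45,12),(363,393)),((-22,30,150),(257,205)),((-22,-30,150),(130,180)),((57,-30,150),(30,275)),((0,0,221),(137,82))]
    D=[((57,30,150),(430,125)),((57,-30,150),(465,305)),((-22,30,150),(183,145)),((-22,-30,150),(203,265)),((-45,45,12),(85,320)),((-45,-45,12),(115,560)),((65,-45,12),(435,535)),((0,0,221),(275,98))]
    def res(p):
        T=lambda P:np.array(P)/1000@Rz(p[2]).T+[p[0],p[1],0]
        return np.r_[(proj(s,T([a for a,_ in S]))-A2([b for _,b in S])).ravel(),(proj(d,T([a for a,_ in D]))-B2([b for _,b in D])).ravel()]
    r=LS(res,[.55,-.25,0.3],loss="soft_l1");print("rack",r.x.round(4),np.degrees(r.x[2]),r.fun.round(1))
    # jar
    def jarR(a,t=np.pi/6):
        dd=np.array([np.cos(a),np.sin(a),0]);up=np.array([0,0,1.])
        z=np.cos(t)*up+np.sin(t)*dd; x=-(np.cos(t)*dd-np.sin(t)*up); return np.c_[x,np.cross(z,x),z]
    eS=[A1((157,0))[0],A1((343,0))[0],A1((0,153))[1],A1((0,296))[1]]
    eD=[B1((192,0))[0],B1((390,0))[0],B1((0,205))[1],B1((0,402))[1]]
    ext=lambda q:np.r_[q[:,0].min(),q[:,0].max(),q[:,1].min(),q[:,1].max()]
    def resj(p,kn=True):
        R=jarR(p[2]);o=np.array([p[0],p[1],.04]);c=o+.1*R[:,2]
        r=np.r_[ext(proj(s,circ(c,R,.038,200)))-eS,ext(proj(d,circ(c,R,.038,200)))-eD]
        k=o+R@[-.009,0,.005+.141]
        return np.r_[r,(proj(s,k)[0]-A1((164,126))),(proj(d,k)[0]-B1((305,292)))]
    r=LS(resj,[.65,0,-1.7],loss="soft_l1");print("jar",r.x.round(4),np.degrees(r.x[2]),r.fun.round(1))
    R=jarR(r.x[2]);o=np.array([*r.x[:2],.04]);print("knob",(o+R@[-.009,0,.148]).round(4),"rimc",(o+.1*R[:,2]).round(4))
    # tray top z=22, inner floor; tin
    S=[((-100,-60,22),(263,78)),((-100,60,22),(545,92)),((100,60,22),(642,478)),((100,-60,22),(300,452))]
    D=[((-100,-60,22),(140,355)),((-100,60,22),(80,165)),((100,60,22),(510,68)),((100,-60,22),(635,240))]
    def rest(p):
        T=lambda P:np.array(P)/1000@Rz(p[2]).T+[p[0],p[1],0]
        return np.r_[(proj(s,T([a for a,_ in S]))-A3([b for _,b in S])).ravel(),(proj(d,T([a for a,_ in D]))-B3([b for _,b in D])).ravel()]
    r=LS(rest,[.65,.25,0],loss="soft_l1");print("tray",r.x.round(4),np.degrees(r.x[2]),r.fun.round(1))
    c1=atz(s,A3((435,167)),.038);c2=atz(d,B3((253,187)),.038);print("tin",c1,c2, Rz(-r.x[2])@(c1-[*r.x[:2],0]))
    for n,a,b,h in [("oil",A3((97,115)),B3((479,255)),.105)]:
        print(n,atz(s,a,h),atz(d,b,h))
    print("blower top",atz(s,(276,207),.1),atz(d,(317,269),.1))
E
python3 fit.py
```

```text
rack [ 0.5312 -0.3162 -0.354 ] -20.285158230132794 [-1.1 -0.2 -1.2  0.7  0.8 -0.7  0.1 -1.4  3.3 -3.1 -0.2 -0.3 -1.2 -0.1
 -0.2 -0.7  0.9 -1.1 -0.9 -1.2  0.5  8.9 -1.  -1.8 -0.9  0.6  0.7  0.3
  2.1 -0.5]
jar [ 0.6016  0.0364 -1.887 ] -108.11850297954823 [-0.4  0.3 -0.8 -0.3  0.6  0.1  0.2 -1.   0.3 -0.1  0.1  0.5]
knob [ 0.5761 -0.0413  0.1637] rimc [ 0.586  -0.0111  0.1266]
tray [ 0.5555  0.2937 -0.068 ] -3.8980359139396503 [-1.  -1.7  0.3 -0.3 -0.2  0.8  0.   0.1  0.6 -0.4 -0.7  0.2  2.1 -0.5
 -2.4 -0.6]
tin [0.52185057 0.297767   0.038     ] [0.51900076 0.29946689 0.038     ] [-0.03383895  0.00174568  0.038     ]
oil [0.56532763 0.15163309 0.105     ] [0.56267016 0.15318991 0.105     ]
blower top [ 0.51915422 -0.14071649  0.1       ] [ 0.50454781 -0.15218126  0.1       ]
```

```bash
python3 -m inch '[[0,0,-0.012,-8.45],[0,0,-0.012,-8.45],[0,0,-0.012,-8.45]]' -1; python3 -m inch '[[0,0,-0.012,-8.45],[0,0,-0.012,-8.45],[0,0,-0.012,-8.45],[0,0,0,0]]'
```

```text
time_s: 0.45
tcp_pos: [0.2258, -0.5826, 0.2674]
tcp_rot: [[0.683, 0.73, -0.0], [0.73, -0.683, 0.001], [0.0, -0.001, -1.0]]
wrist_force: [0.1, 0.6, 0.3]
gripper_width: 0.998
time_s: 0.85
tcp_pos: [0.2261, -0.5833, 0.3047]
tcp_rot: [[0.309, 0.951, 0.001], [0.951, -0.309, -0.002], [-0.002, 0.002, -1.0]]
wrist_force: [0.7, 0.1, -0.1]
gripper_width: 1.001
```

```bash
sed -i 's/((-22,-30,150),(130,180)),//; s/((-22,-30,150),(203,265)),//' fit.py; python3 fit.py | head -2
```

```text
rack [ 0.5309 -0.3164 -0.3526] -20.205266437407875 [-1.1 -0.3 -1.2  0.6  0.8 -0.9  0.1 -1.5 -0.2 -0.4 -1.2 -0.2 -0.3 -0.6
  0.8 -0.9 -1.  -1.  -1.2 -1.6 -1.   0.8  0.6  0.5  2.  -0.3]
```

```bash
python3 -m inch '[[0.02,0.0055,0,0],[0.04,0.0105,0,0],[0.04,0.0105,0,0],[0.04,0.0105,0,0],[0.04,0.0105,0,0]]'; python3 -m inch '[[0.04,0.0105,0,0],[0.04,0.0105,0,0],[0.04,0.0105,0,0],[0.04,0.0105,0,0],[0.04,0.0105,0,0]]';python3 -m inch '[[0.04,0.0105,0,0],[0.04,0.0105,0,0],[0.04,0.0105,0,0],[0.04,0.0105,0,0],[0,0,0,0]]'
```

```text
time_s: 1.35
tcp_pos: [0.3275, -0.4248, 0.3024]
tcp_rot: [[0.316, 0.949, -0.001], [0.949, -0.316, 0.001], [0.0, -0.001, -1.0]]
wrist_force: [0.5, 0.5, 0.1]
gripper_width: 1.0
time_s: 1.85
tcp_pos: [0.4395, -0.2511, 0.3026]
tcp_rot: [[0.316, 0.949, -0.0], [0.949, -0.316, 0.0], [0.0, -0.0, -1.0]]
wrist_force: [-0.0, -0.6, 0.8]
gripper_width: 0.995
time_s: 2.35
tcp_pos: [0.5305, -0.1073, 0.3024]
tcp_rot: [[0.308, 0.951, 0.0], [0.951, -0.308, 0.003], [0.003, -0.001, -1.0]]
wrist_force: [-0.9, 0.4, 0.3]
gripper_width: 0.999
```

```bash
cat > snap.py <<'E'
import sys,cv2,pickle
from plant import manip
for a in sys.argv[2:]:
    f=dict(manip.grab_frame(a)); f["fish"]=(a=="wrist"); n=a+sys.argv[1]
    f["obs"]=manip.observe()
    cv2.imwrite(f"pics/{n}.png",f["img"]); pickle.dump(f,open(f"pics/{n}.pkl","wb"))
E
python3 snap.py 1 wrist; python3 - <<'E'
from h import *
f=load("wrist1"); k=[.5761,-.0413,.1637]; print(proj(f,k))
E
```

```text
[[347.43036362 107.23269252]]
```

View pics/wrist1.png

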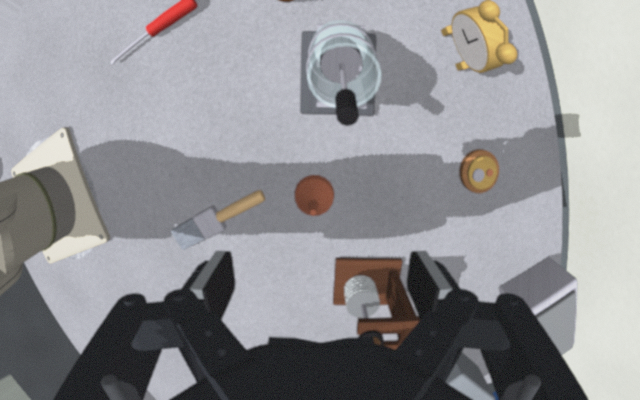

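```bash
python3 -m inch '[[0.025,0.0077,0,0],[0.026,0.0077,0.01,0],[0.0258,0.0076,0.02,0],[0,0,0.03,0],[0,0,0.03,0]]'; python3 -m inch '[[0,0,0.025,0],[0,0,0.02,0],[0,0,0.01,0],[0,0,0,0],[0,0,0,0]]'; python3 snap.py 2 wrist scene; python3 - <<'E'
from h import *
f=load("wrist2"); k=[.5761,-.0413,.1637]; print(proj(f,k)); 
crop(load("scene2"),270,130,150,130,5,"pics/c1.png")
E
```

```text
time_s: 2.9
tcp_pos: [0.5743, -0.0481, 0.2117]
tcp_rot: [[0.314, 0.949, -0.0], [0.949, -0.314, -0.0], [-0.0, -0.0, -1.0]]
wrist_force: [0.8, -0.9, -0.9]
gripper_width: 0.997
time_s: 3.4
tcp_pos: [0.5747, -0.0482, 0.159]
tcp_rot: [[0.312, 0.95, 0.001], [0.95, -0.312, -0.0], [-0.0, 0.001, -1.0]]
wrist_force: [0.6, -0.2, 0.1]
gripper_width: 0.999
[[320.91295926 248.91502357]]
```

View pics/wrist2.png

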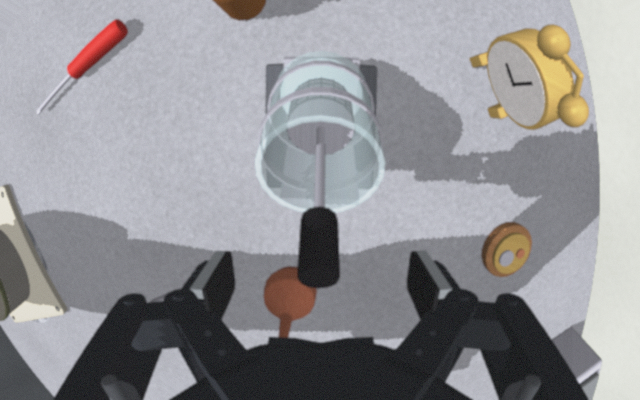

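View pics/c1.png

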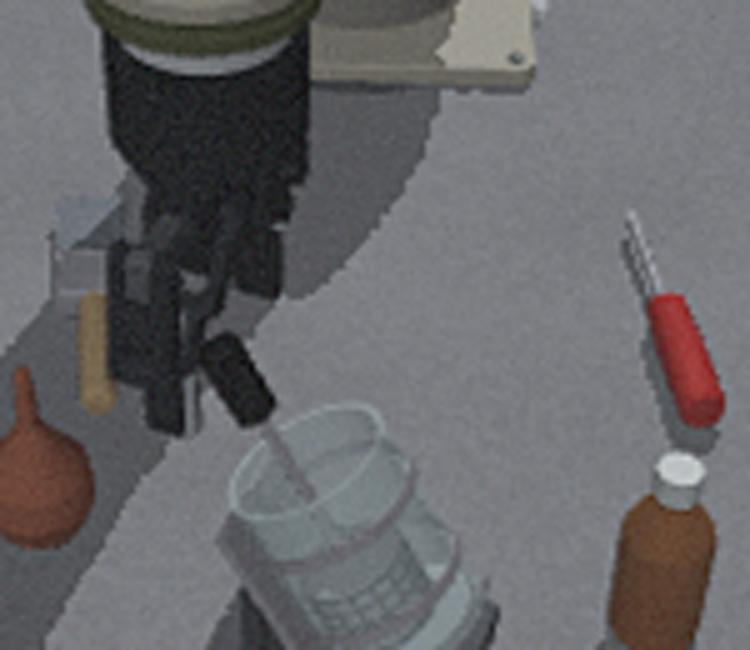

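```bash
python3 -m inch '[[0.007,-0.0008,0.007,0],[0,0,0.007,0],[0,0,0,0]]'; python3 -m inch '[[0,0,0,0],[0,0,0,0],[0,0,0,0],[0,0,0,0]]' 1;  python3 -m inch '[[0,0,0,0],[0,0,0,0],[0,0,0,0],[0,0,0,0]]' 1
```

```text
time_s: 3.8
tcp_pos: [0.5753, -0.0405, 0.1431]
tcp_rot: [[0.31, 0.951, -0.002], [0.951, -0.31, 0.0], [-0.0, -0.002, -1.0]]
wrist_force: [0.3, 1.3, -0.2]
gripper_width: 1.001
time_s: 4.2
tcp_pos: [0.576, -0.041, 0.1445]
tcp_rot: [[0.311, 0.95, 0.0], [0.95, -0.311, -0.0], [-0.0, 0.0, -1.0]]
wrist_force: [-0.7, 0.3, -0.2]
gripper_width: 0.332
time_s: 4.6
tcp_pos: [0.5762, -0.0411, 0.1446]
tcp_rot: [[0.311, 0.95, 0.001], [0.95, -0.311, -0.0], [-0.0, 0.001, -1.0]]
wrist_force: [0.6, -0.8, 3.0]
gripper_width: 0.219
```

```bash
python3 -m inch '[[-0.002,0,-0.0035,0],[0.0,0,-0.006,0],[0.0,0,-0.008,0],[-0.0025,0,-0.0107,0],[-0.0075,0,-0.013,0]]'; python3 -m inch '[[-0.0075,0,-0.013,0],[0,0,0,0]]'; python3 snap.py 3 wrist scene side; python3 - <<'E'
from h import *
crop(load("scene3"),270,130,150,130,5,"pics/c1.png")
E
```

```text
time_s: 5.1
tcp_pos: [0.572, -0.0519, 0.1865]
tcp_rot: [[0.31, 0.951, -0.0], [0.951, -0.31, 0.0], [0.0, -0.0, -1.0]]
wrist_force: [-0.1, 0.1, 0.2]
gripper_width: 0.214
time_s: 5.3
tcp_pos: [0.5706, -0.0613, 0.2011]
tcp_rot: [[0.313, 0.95, 0.003], [0.95, -0.313, -0.001], [-0.0, 0.004, -1.0]]
wrist_force: [0.8, -0.3, -1.3]
gripper_width: 0.216
```

View pics/c1.png

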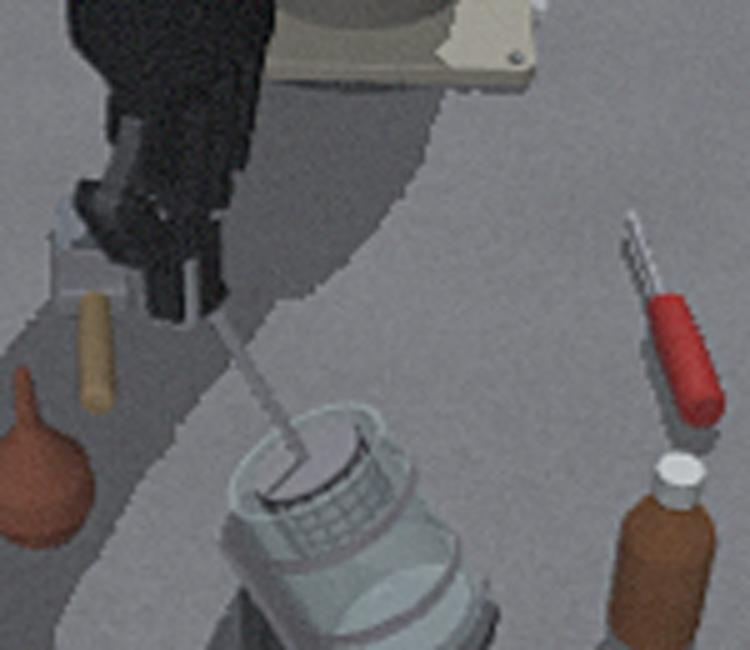

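View pics/wrist3.png

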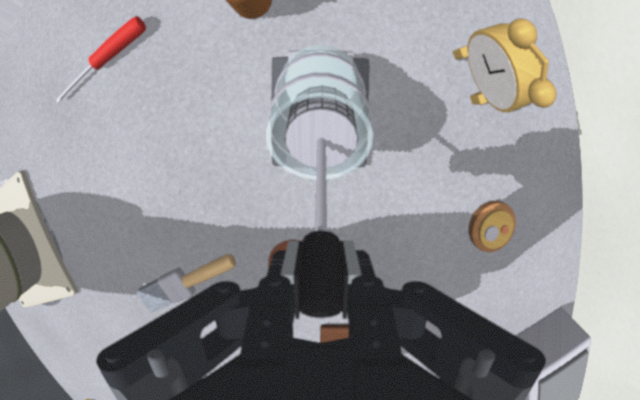

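```bash
python3 -m inch '[[-0.008,0,-0.0139,0],[0.0065,0,-0.0043,0],[0.0086,0,-0.0069,0],[0.0091,0,-0.0061,0],[0.0096,0,-0.0054,0]]';  python3 -m inch '[[0.01,0,-0.0044,0],[0,0,0,0]]'; python3 snap.py 4 wrist scene side; python3 - <<'E'
from h import *
crop(load("scene4"),270,130,150,130,5,"pics/c1.png")
E
```

```text
time_s: 5.95
tcp_pos: [0.578, -0.0341, 0.2355]
tcp_rot: [[0.311, 0.951, -0.0], [0.951, -0.311, -0.0], [-0.0, -0.0, -1.0]]
wrist_force: [-1.6, -2.5, -3.2]
gripper_width: 0.218
time_s: 6.15
tcp_pos: [0.5815, -0.0229, 0.2403]
tcp_rot: [[0.308, 0.951, 0.001], [0.951, -0.308, 0.001], [0.001, 0.001, -1.0]]
wrist_force: [-1.0, -1.4, -0.3]
gripper_width: 0.215
```

View pics/c1.png

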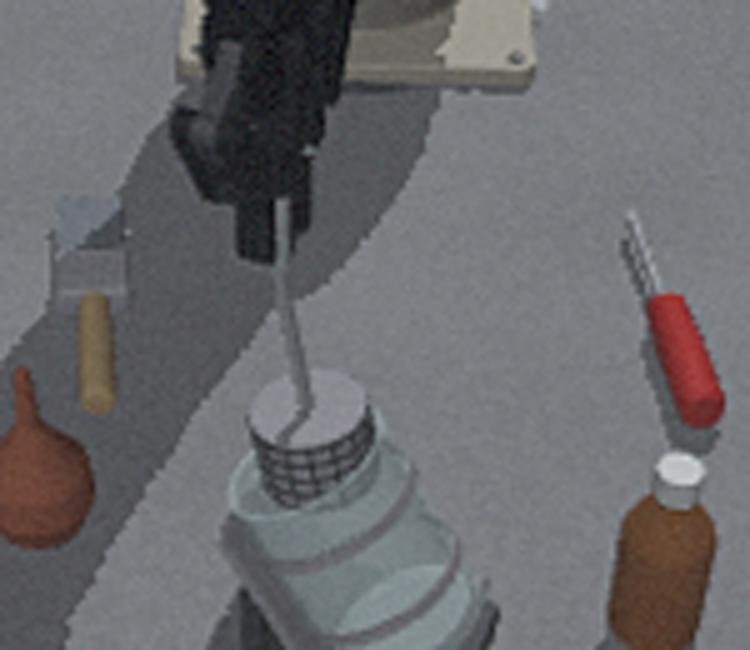

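```bash
python3 -m inch '[[0.009,0,-0.003,0],[0.009,0,-0.002,0],[0,0,0,0]]'; python3 snap.py 5 wrist scene side; python3 - <<'E'
from h import *
crop(load("scene5"),270,130,150,130,5,"pics/c1.png")
crop(load("side5"),260,100,120,120,5,"pics/c2.png")
o=load("scene5")["obs"];print(o["tcp_pos"],o["wrist_force"])
E
```

```text
time_s: 6.6
tcp_pos: [0.5871, -0.0067, 0.2451]
tcp_rot: [[0.309, 0.951, 0.001], [0.951, -0.309, 0.001], [0.001, 0.001, -1.0]]
wrist_force: [0.2, -1.7, -0.0]
gripper_width: 0.216
[ 0.58685976 -0.00752671  0.24475882] [ 0.3206482  -0.1842342  -0.37128999]
```

View pics/c1.png

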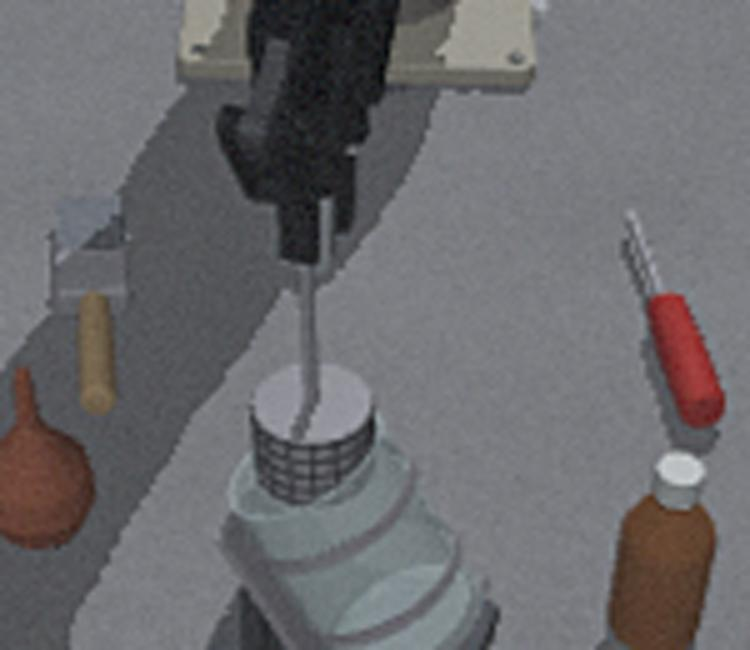

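View pics/c2.png

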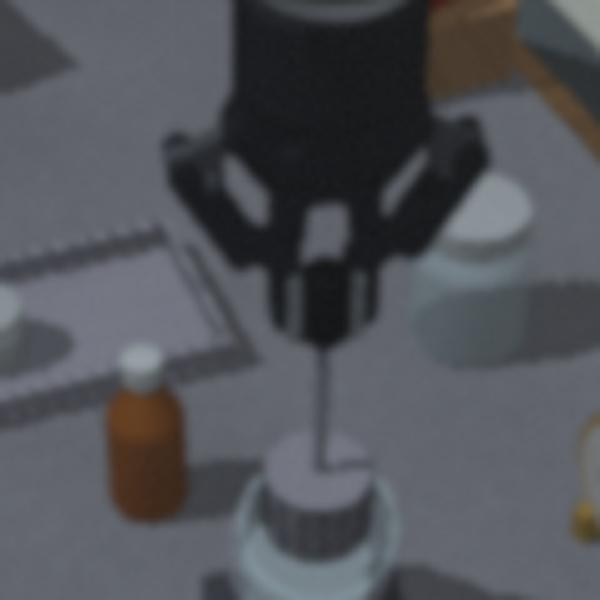

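```bash
python3 - <<'E'
from h import *
s=load("scene5");G=np.array([.5869,-.0075,.2635]);d=np.array([-.311,-.951,0])
for t in [0,2,4,6]:
    a=np.radians(t); print(t,(proj(s,G-.105*(np.cos(a)*np.array([0,0,1])+np.sin(a)*d))[0]+.5-[270,130])*5)
E
```

```text
0 [316.42752697 405.56302053]
2 [324.75701486 407.60934625]
4 [333.09921547 409.43353417]
6 [341.44660672 411.0330638 ]
```

```bash
python3 -m inch '[[0,0,-0.015,0],[0,0,-0.025,0],[0,0,-0.02,0],[0.01,-0.003,0,0],[0.02,-0.006,0,0]]'; python3 -m inch '[[0.03,-0.0085,0,0],[0.03,-0.0085,0,0],[0.03,-0.009,0,0],[0.03,-0.009,0,0],[0.03,-0.009,0,0]]';python3 -m inch '[[0.03,-0.009,0,0],[0.03,-0.009,0,0],[0.025,-0.007,0,0],[0.0175,-0.005,0,0],[0.01,-0.003,0,0]]'; python3 -m inch '[[0,0,0.02,0],[0,0,0,0]]'; python3 snap.py 6 wrist scene side; python3 - <<'E'
from h import *
crop(load("scene6"),390,100,130,190,4,"pics/c1.png")
crop(load("side6"),190,30,150,150,4,"pics/c2.png")
o=load("scene6")["obs"];print(o["tcp_pos"],o["wrist_force"])
E
```

```text
time_s: 7.25
tcp_pos: [0.5877, 0.0222, 0.3053]
tcp_rot: [[0.314, 0.95, 0.001], [0.95, -0.314, -0.0], [0.0, 0.001, -1.0]]
wrist_force: [0.2, 0.5, -2.1]
gripper_width: 0.219
time_s: 7.75
tcp_pos: [0.5917, 0.1812, 0.3044]
tcp_rot: [[0.311, 0.951, -0.0], [0.951, -0.311, 0.0], [0.0, -0.0, -1.0]]
wrist_force: [0.8, -0.3, -1.6]
gripper_width: 0.221
time_s: 8.25
tcp_pos: [0.5947, 0.299, 0.3041]
tcp_rot: [[0.308, 0.951, -0.001], [0.951, -0.308, 0.001], [0.001, -0.001, -1.0]]
wrist_force: [-0.3, -0.2, -1.1]
gripper_width: 0.214
time_s: 8.45
tcp_pos: [0.595, 0.296, 0.282]
tcp_rot: [[0.31, 0.951, -0.003], [0.951, -0.31, -0.002], [-0.003, -0.003, -1.0]]
wrist_force: [-0.4, -0.7, -1.4]
gripper_width: 0.217
[0.59582157 0.29565786 0.28450911] [0.36219916 0.65595013 0.12360712]
```

View pics/c1.png

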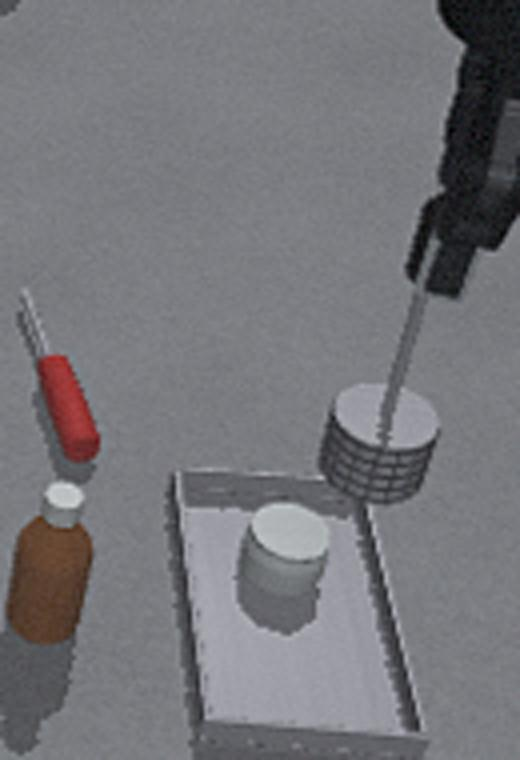

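View pics/c2.png

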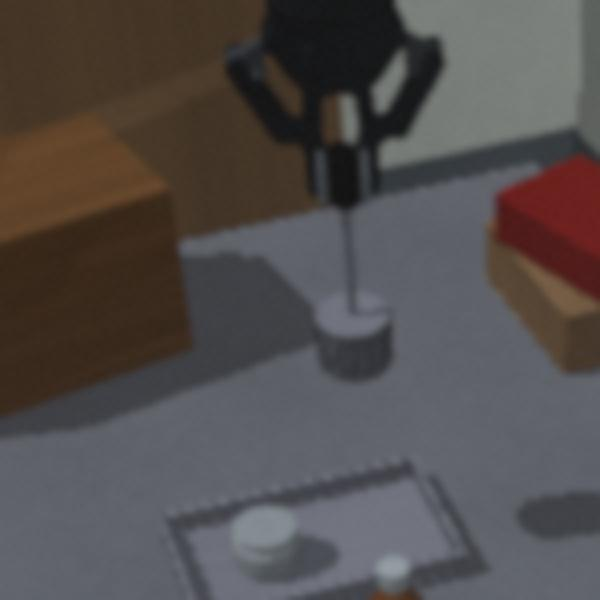

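```bash
python3 - <<'E'
from h import *
s=load("scene6");q=load("side6");o=s["obs"];G=np.array(o["tcp_pos"])+[0,0,.0187];d=np.array([-.311,-.951,0])
for t in [-4,-2,0,2,4,6]:
    a=np.radians(t);P=G-.105*(np.cos(a)*np.array([0,0,1])+np.sin(a)*d); print(t,(proj(s,P)[0]+.5-[390,100])*4,(proj(q,P)[0]+.5-[190,30])*4)
E
```

```text
-4 [374.94243021 413.1491469 ] [354.47197303 322.42375724]
-2 [382.54689102 415.21156328] [354.19191226 319.51200342]
0 [390.24642375 417.08849235] [353.90177257 316.44656429]
2 [398.03455835 418.77764313] [353.60190422 313.23145695]
4 [405.90472253 420.27681159] [353.29265991 309.87075522]
6 [413.85023877 421.5838829 ] [352.97439448 306.36858551]
```

```bash
python3 -m inch '[[-0.0045,0.0015,0.015,0],[0,0,0.03,0],[0,0,0.03,0],[0,0,0.03,0],[0,0,0.025,0]]'; python3 -m inch '[[0,0,0.012,0],[0,0,0.005,0],[0,0,0,0]]'; python3 -m inch '[[0,0,0.003,0],[0,0,0,0]]'; python3 -m inch '[[0,0,0.003,0],[0,0,0,0]]'
```

```text
time_s: 9.1
tcp_pos: [0.5962, 0.291, 0.154]
tcp_rot: [[0.312, 0.95, 0.001], [0.95, -0.312, -0.0], [0.0, 0.001, -1.0]]
wrist_force: [0.4, 0.3, -0.5]
gripper_width: 0.215
time_s: 9.4
tcp_pos: [0.5962, 0.2917, 0.1382]
tcp_rot: [[0.311, 0.95, 0.001], [0.95, -0.311, 0.0], [0.0, 0.001, -1.0]]
wrist_force: [-0.2, -0.4, -0.5]
gripper_width: 0.222
time_s: 9.6
tcp_pos: [0.5962, 0.2919, 0.1354]
tcp_rot: [[0.311, 0.95, 0.001], [0.95, -0.311, 0.0], [0.001, 0.001, -1.0]]
wrist_force: [-0.3, -1.5, -0.7]
gripper_width: 0.218
time_s: 9.8
tcp_pos: [0.5958, 0.2916, 0.1315]
tcp_rot: [[0.311, 0.95, 0.0], [0.95, -0.311, -0.0], [-0.0, 0.0, -1.0]]
wrist_force: [0.1, -0.6, -1.3]
gripper_width: 0.22
```

```bash
python3 -m inch '[[0,0,0.0015,0],[0,0,0,0]]'; python3 -m inch '[[0,0,0.0015,0],[0,0,0,0]]'; python3 -m inch '[[0,0,0.0015,0],[0,0,0,0]]'; python3 snap.py 7 scene side;python3 - <<'E'
from h import *
crop(load("scene7"),390,150,130,150,5,"pics/c1.png")
E
```

```text
time_s: 10.0
tcp_pos: [0.5957, 0.2916, 0.1298]
tcp_rot: [[0.311, 0.95, -0.0], [0.95, -0.311, -0.0], [-0.0, -0.0, -1.0]]
wrist_force: [1.1, 0.1, -1.3]
gripper_width: 0.218
time_s: 10.2
tcp_pos: [0.5957, 0.2916, 0.1283]
tcp_rot: [[0.311, 0.95, -0.0], [0.95, -0.311, -0.0], [-0.0, -0.0, -1.0]]
wrist_force: [0.2, -0.7, -1.0]
gripper_width: 0.219
time_s: 10.4
tcp_pos: [0.5957, 0.2916, 0.1268]
tcp_rot: [[0.311, 0.95, -0.0], [0.95, -0.311, -0.0], [-0.0, -0.0, -1.0]]
wrist_force: [-0.9, -0.1, -1.5]
gripper_width: 0.22
```

View pics/c1.png

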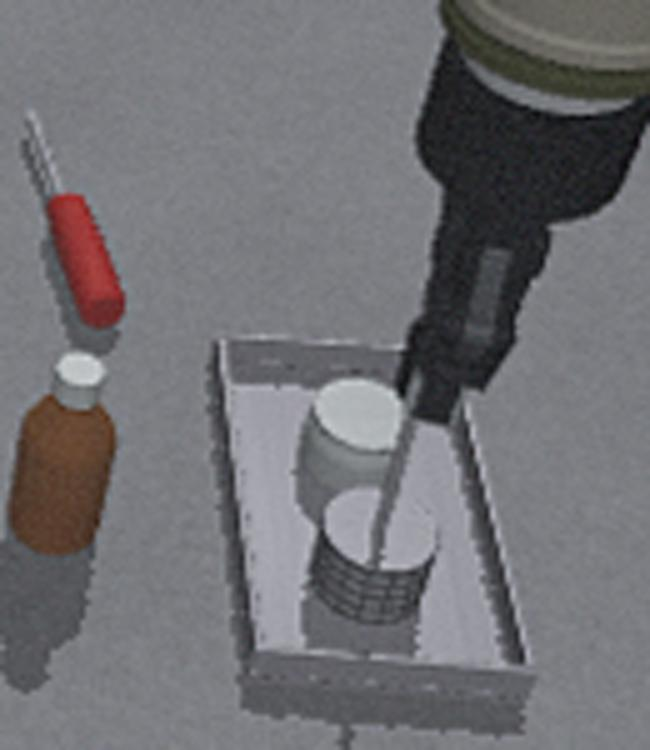

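```bash
python3 -m inch '[[0,0,0.0015,0],[0,0,0,0]]'; python3 -m inch '[[0,0,0.0015,0],[0,0,0,0]]'; python3 -m inch '[[0,0,0.0015,0],[0,0,0,0]]'
```

```text
time_s: 10.7
tcp_pos: [0.5961, 0.2921, 0.1265]
tcp_rot: [[0.311, 0.95, 0.001], [0.95, -0.311, 0.001], [0.001, 0.001, -1.0]]
wrist_force: [-0.7, -1.2, 5.3]
gripper_width: 0.216
time_s: 10.9
tcp_pos: [0.5965, 0.2927, 0.1263]
tcp_rot: [[0.311, 0.95, 0.003], [0.95, -0.311, 0.002], [0.002, 0.002, -1.0]]
wrist_force: [-1.1, -1.4, 13.0]
gripper_width: 0.216
time_s: 11.1
tcp_pos: [0.5968, 0.2933, 0.1262]
tcp_rot: [[0.311, 0.951, 0.004], [0.951, -0.311, 0.002], [0.004, 0.003, -1.0]]
wrist_force: [-3.4, -0.5, 20.1]
gripper_width: 0.219
```

```bash
python3 -m inch '[[0,0,-0.003,0],[0,0,-0.001,0]]'; python3 -m inch '[[0,0,0,0],[0,0,0,0],[0,0,0,0],[0,0,0,0]]' -0.3; python3 snap.py 8 scene side;python3 - <<'E'
from h import *
crop(load("scene8"),390,150,130,150,5,"pics/c1.png")
crop(load("side8"),200,80,120,120,5,"pics/c2.png")
E
```

```text
time_s: 11.3
tcp_pos: [0.596, 0.2918, 0.1269]
tcp_rot: [[0.311, 0.95, 0.001], [0.95, -0.311, 0.0], [0.0, 0.001, -1.0]]
wrist_force: [0.2, 1.3, -0.1]
gripper_width: 0.216
time_s: 11.7
tcp_pos: [0.5957, 0.2916, 0.1263]
tcp_rot: [[0.311, 0.95, -0.0], [0.95, -0.311, -0.0], [-0.0, -0.0, -1.0]]
wrist_force: [0.0, 0.4, 0.1]
gripper_width: 0.651
```

View pics/c1.png

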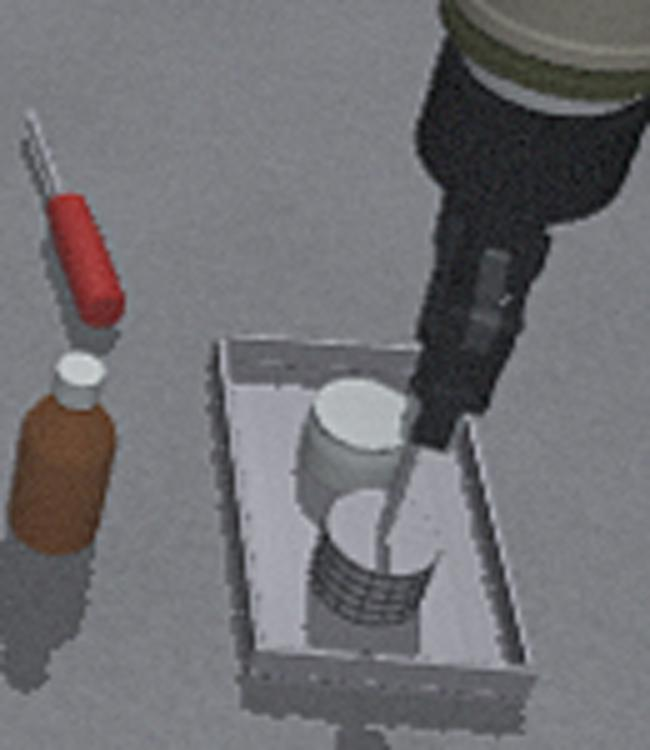

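View pics/c2.png

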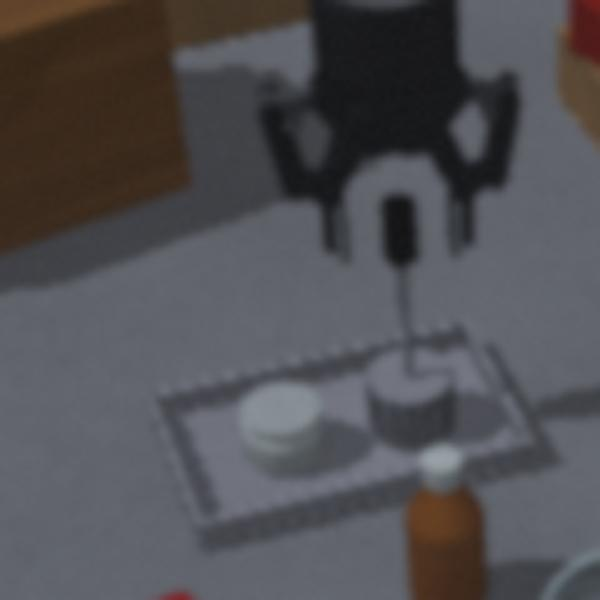

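```bash
python3 -m inch '[[0,0,-0.015,0],[0,0,-0.03,0],[0,0,-0.04,0],[0,0,-0.04,0],[0,0,-0.04,0]]' -0.3; python3 -m inch '[[-0.01,0.0021,-0.01,0],[-0.03,0.0064,0,0],[-0.04,0.0085,0,0],[-0.045,0.0096,0,0],[-0.045,0.0096,0,0]]' -1; python3 -m inch '[[-0.045,0.0096,0,0],[-0.045,0.0096,0,0],[-0.045,0.0096,0,0],[-0.045,0.0096,0,0],[-0.045,0.0096,0,0]]'; python3 -m inch '[[-0.045,0.0096,0,0],[-0.045,0.0096,0,0],[-0.045,0.0096,0,2.1],[-0.02,0.0042,0,0],[0,0,0,0]]'; python3 snap.py 9 wrist scene side;python3 - <<'E'
from h import *
crop(load("scene9"),390,150,130,150,5,"pics/c1.png")
print(proj(load("wrist9"),[.5309,-.3164,.221]))
E
```

```text
time_s: 12.3
tcp_pos: [0.5955, 0.2917, 0.2945]
tcp_rot: [[0.311, 0.951, 0.001], [0.951, -0.311, 0.001], [0.001, 0.001, -1.0]]
wrist_force: [1.0, 0.0, -0.4]
gripper_width: 0.651
time_s: 12.8
tcp_pos: [0.5767, 0.1172, 0.3019]
tcp_rot: [[0.311, 0.951, 0.0], [0.951, -0.311, -0.0], [-0.0, 0.0, -1.0]]
wrist_force: [0.4, -0.9, -0.3]
gripper_width: 0.997
time_s: 13.3
tcp_pos: [0.5522, -0.1118, 0.3023]
tcp_rot: [[0.311, 0.95, 0.001], [0.95, -0.311, -0.001], [-0.0, 0.001, -1.0]]
wrist_force: [0.0, -0.4, 0.4]
gripper_width: 0.998
time_s: 13.8
tcp_pos: [0.5338, -0.2717, 0.3013]
tcp_rot: [[0.351, 0.936, -0.001], [0.936, -0.351, -0.001], [-0.001, -0.001, -1.0]]
wrist_force: [-0.8, 0.2, -0.9]
gripper_width: 0.998
[[338.00733392 258.32282424]]
```

View pics/c1.png

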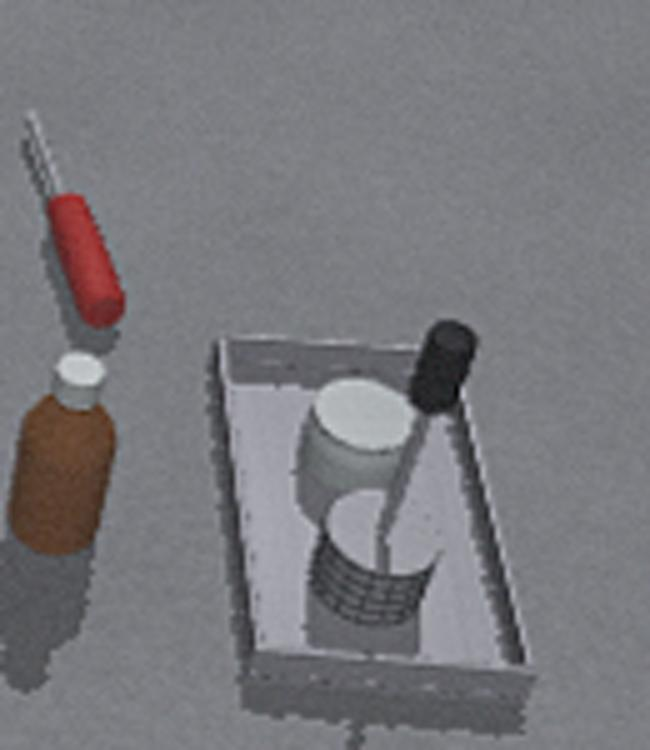

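View pics/wrist9.png

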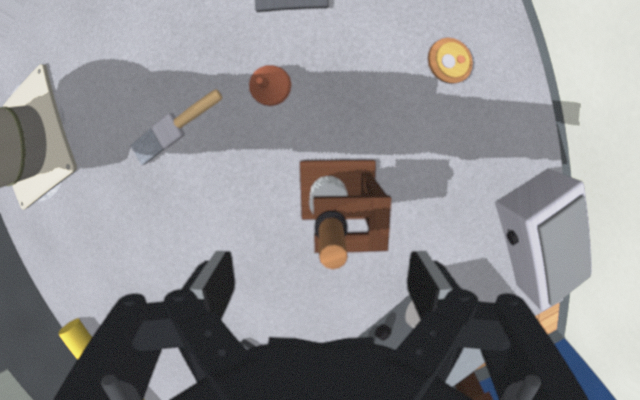

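```bash
python3 - <<'E'
from h import *
from fit import Rz
f=load("wrist9");im=f["img"].copy()
crop(im,290,150,120,130,5,"pics/c1.png")
T=lambda P:np.array(P)/1000@Rz(-.3526).T+[.5309,-.3164,0]
P=T([(57,30,150),(57,-30,150),(-22,30,150),(-22,-30,150),(-45,45,12),(35,10,150),(35,-10,150),(0,0,221),(0,0,156)])
print(((proj(f,P)+.5-[290,150])*5).round(0))
E
```

```text
[[507. 241.]
 [487. 509.]
 [115. 244.]
 [120. 515.]
 [ 46.  55.]
 [396. 336.]
 [392. 426.]
 [243. 544.]
 [226. 394.]]
```

View pics/c1.png

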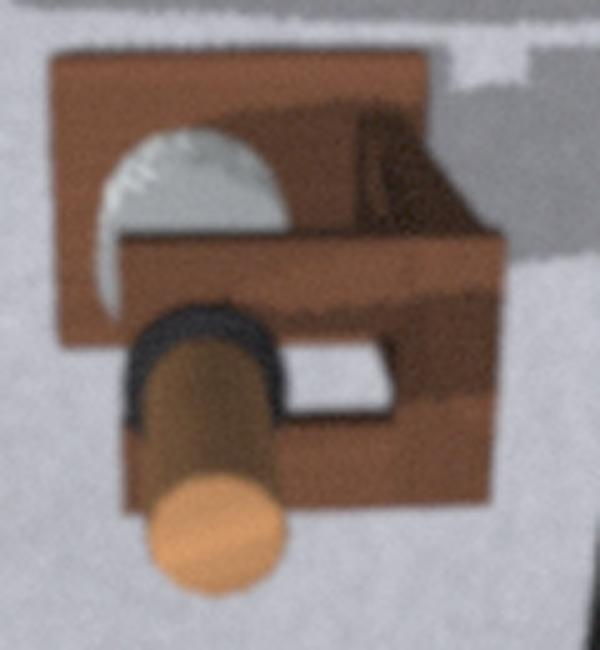

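```bash
python3 -m inch '[[-0.02,0.0045,0,0],[-0.0214,0.0045,0,0],[0,0,0.015,0],[0,0,0.03,0],[0,0,0.03,0]]' -1; python3 -m inch '[[0,0,0.025,0],[0,0,0.01,0],[0,0,0,0]]'; python3 snap.py 10 wrist scene;python3 - <<'E'
from h import *
o=load("wrist10")["obs"];print(o["tcp_pos"])
crop(load("scene10"),140,90,130,150,5,"pics/c1.png")
E
```

```text
time_s: 14.45
tcp_pos: [0.5304, -0.3074, 0.2259]
tcp_rot: [[0.343, 0.939, 0.001], [0.939, -0.343, -0.0], [0.0, 0.001, -1.0]]
wrist_force: [1.2, -0.4, -0.2]
gripper_width: 1.002
time_s: 14.75
tcp_pos: [0.5294, -0.3078, 0.1905]
tcp_rot: [[0.344, 0.939, -0.002], [0.939, -0.344, 0.001], [0.001, -0.002, -1.0]]
wrist_force: [0.1, 0.4, 0.4]
gripper_width: 0.996
[ 0.52999519 -0.30834385  0.19194597]
```

View pics/c1.png

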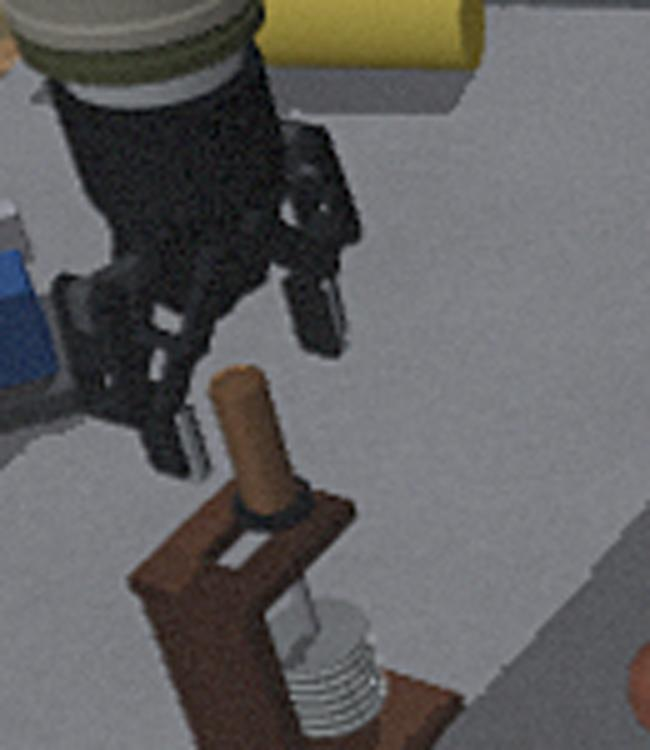

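View pics/wrist10.png

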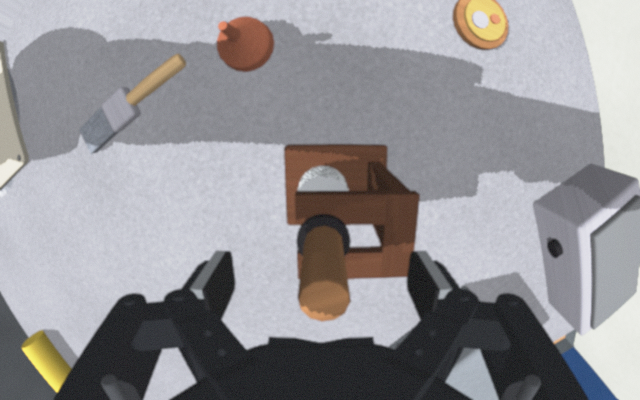

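```bash
python3 -m inch '[[-0.0058,0.0005,0.006,0],[0,0,0.01,0],[0,0,0,0]]' -1; python3 -m inch '[[0,0,0,0],[0,0,0,0],[0,0,0,0],[0,0,0,0]]' 1;  python3 -m inch '[[0,0,0,0],[0,0,0,0],[0,0,0,0]]' 1; python3 snap.py 11 wrist scene;python3 - <<'E'
from h import *
o=load("wrist11")["obs"];print(o["tcp_pos"])
crop(load("scene11"),140,90,130,150,5,"pics/c1.png")
E
```

```text
time_s: 15.15
tcp_pos: [0.5273, -0.3151, 0.1741]
tcp_rot: [[0.346, 0.938, -0.002], [0.938, -0.346, 0.001], [0.0, -0.002, -1.0]]
wrist_force: [-0.6, 0.1, -1.0]
gripper_width: 0.998
time_s: 15.55
tcp_pos: [0.5282, -0.315, 0.1758]
tcp_rot: [[0.345, 0.938, 0.0], [0.938, -0.345, -0.0], [-0.0, 0.0, -1.0]]
wrist_force: [0.2, 0.1, -0.6]
gripper_width: 0.331
time_s: 15.85
tcp_pos: [0.5283, -0.315, 0.1759]
tcp_rot: [[0.345, 0.938, 0.001], [0.938, -0.345, -0.0], [-0.0, 0.001, -1.0]]
wrist_force: [1.3, -0.1, 3.4]
gripper_width: 0.261
[ 0.52831069 -0.31502311  0.17592769]
```

View pics/c1.png

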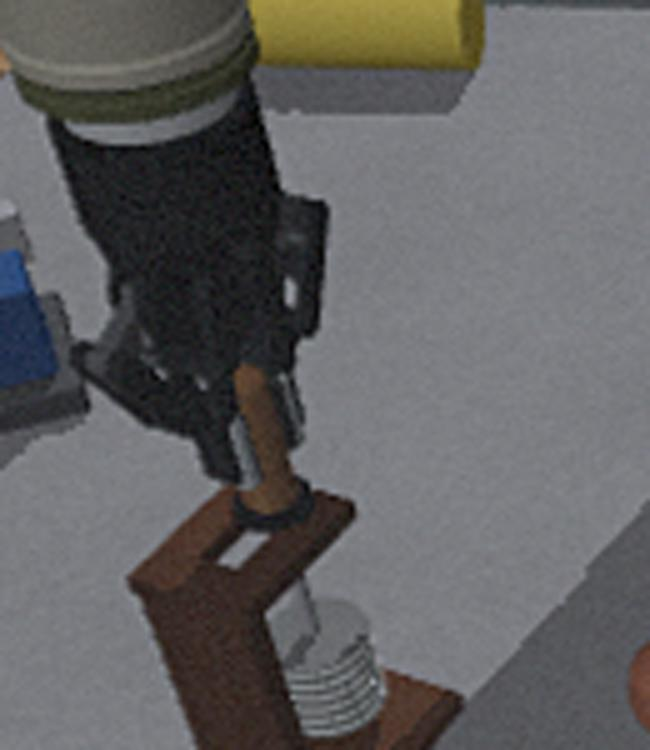

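View pics/wrist11.png

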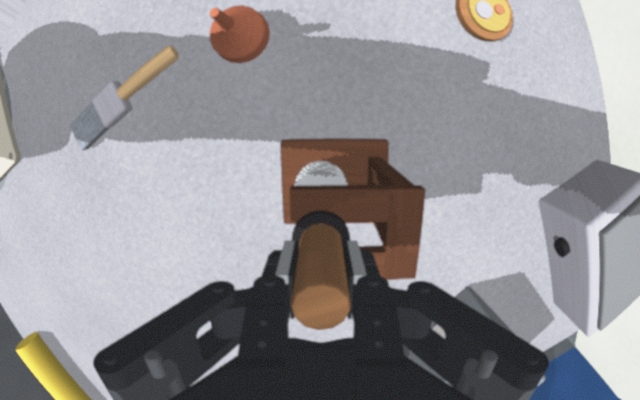

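```bash
python3 -m inch '[[0,0,-0.008,0],[0,0,-0.012,0],[-0.005,0,0,0],[-0.009,0,0,0],[-0.009,0,0,0]]' 1; python3 -m inch '[[-0.009,0,0,0],[-0.008,0,0,0],[-0.003,0,0,0],[0,0,0,0]]'; python3 snap.py 12 wrist scene side;python3 - <<'E'
from h import *
o=load("wrist12")["obs"];print(o["tcp_pos"],o["wrist_force"])
crop(load("scene12"),120,90,150,150,5,"pics/c1.png")
crop(load("side12"),305,220,130,150,5,"pics/c2.png")
E
```

```text
time_s: 16.45
tcp_pos: [0.5213, -0.335, 0.1958]
tcp_rot: [[0.343, 0.939, 0.002], [0.939, -0.344, 0.002], [0.003, 0.001, -1.0]]
wrist_force: [5.4, 6.9, -2.3]
gripper_width: 0.265
time_s: 16.85
tcp_pos: [0.5136, -0.3542, 0.1952]
tcp_rot: [[0.345, 0.939, 0.0], [0.939, -0.345, 0.003], [0.003, -0.001, -1.0]]
wrist_force: [1.6, 6.3, 2.6]
gripper_width: 0.267
[ 0.51362329 -0.35409382  0.19535039] [1.0342435  5.39123547 1.65902772]
```

View pics/c1.png

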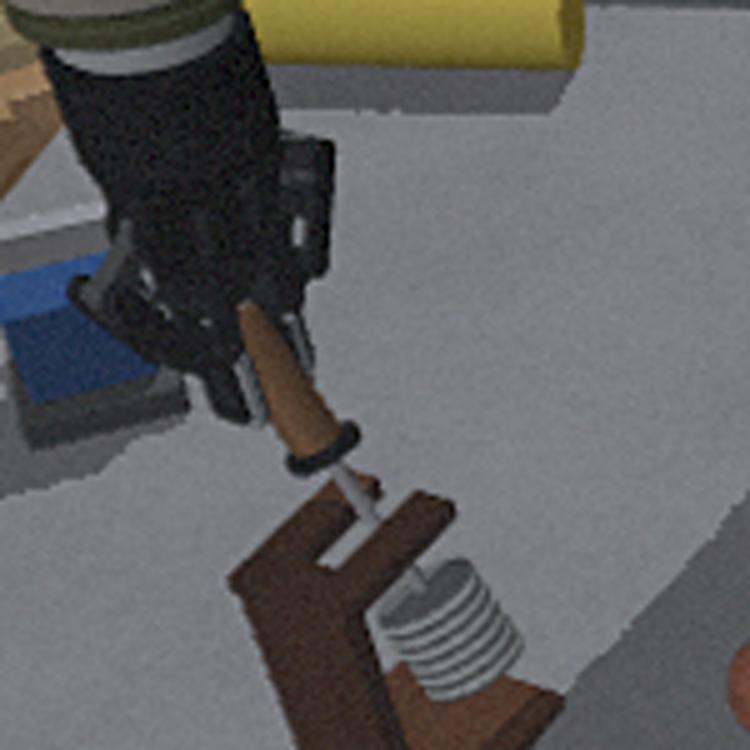

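View pics/c2.png

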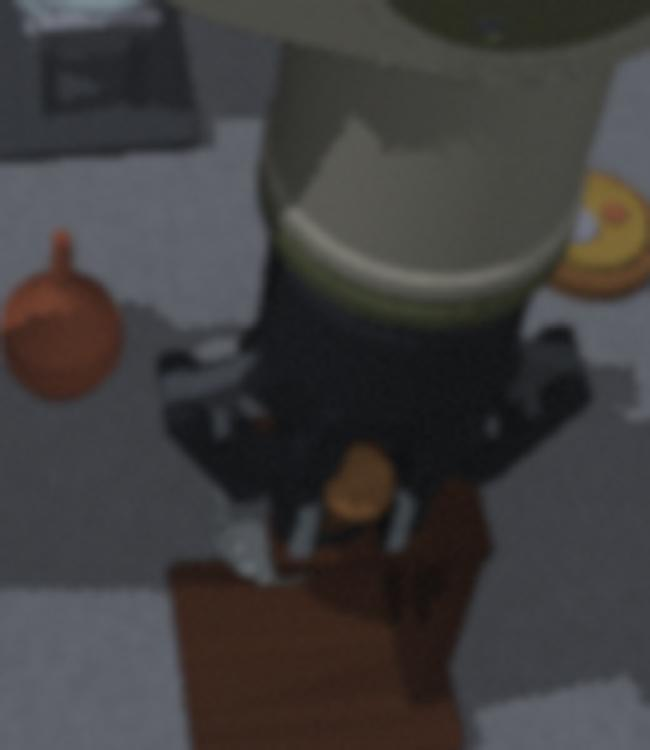

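```bash
cat > bt.py <<'E'
from h import *
import sys
def show(n,orig,sc,ts,zs=(128,50,0),gz=169.6,cam="scene"):
    s=load(cam+n);o=s["obs"];G=np.array(o["tcp_pos"])+[0,0,.0187];d=-np.array(o["tcp_rot"])[:,0]
    for t in ts:
        a=np.radians(t);ax=np.cos(a)*np.array([0,0,1])+np.sin(a)*d
        P=np.array([G+(z-gz)/1000*ax for z in zs])
        print(t,((proj(s,P)+.5-orig)*sc).round(0).tolist())
E
python3 - <<'E'
from bt import *
show("12",[120,90],5,[20,24,28,30,32])
E
```

```text
20 [[311.0, 447.0], [399.0, 586.0], [452.0, 668.0]]
24 [[316.0, 447.0], [412.0, 585.0], [470.0, 668.0]]
28 [[320.0, 446.0], [424.0, 584.0], [486.0, 666.0]]
30 [[322.0, 445.0], [430.0, 583.0], [495.0, 665.0]]
32 [[324.0, 445.0], [435.0, 581.0], [503.0, 663.0]]
```

```bash
python3 -m inch '[[-0.005,0,0,0],[0,0,0,0],[0.003,0,0,0],[0,0,0,0]]'; python3 snap.py 13 scene;python3 - <<'E'
from bt import *
o=load("scene13")["obs"];print(o["tcp_pos"],o["wrist_force"])
crop(load("scene13"),170,160,75,80,10,"pics/c1.png")
show("13",[170,160],10,[26,28,30,32,34])
E
```

```text
time_s: 17.4
tcp_pos: [0.5124, -0.3572, 0.1953]
tcp_rot: [[0.345, 0.938, -0.0], [0.938, -0.345, 0.0], [-0.0, -0.0, -1.0]]
wrist_force: [0.9, 1.5, -0.5]
gripper_width: 0.266
[ 0.5123767  -0.35727356  0.19523176] [ 1.80178806  2.4809664  -0.87666681]
26 [[123.0, 190.0], [324.0, 466.0], [444.0, 631.0]]
28 [[127.0, 189.0], [336.0, 464.0], [461.0, 630.0]]
30 [[131.0, 188.0], [347.0, 462.0], [477.0, 627.0]]
32 [[135.0, 186.0], [358.0, 459.0], [493.0, 624.0]]
34 [[138.0, 185.0], [369.0, 456.0], [509.0, 620.0]]
```

View pics/c1.png

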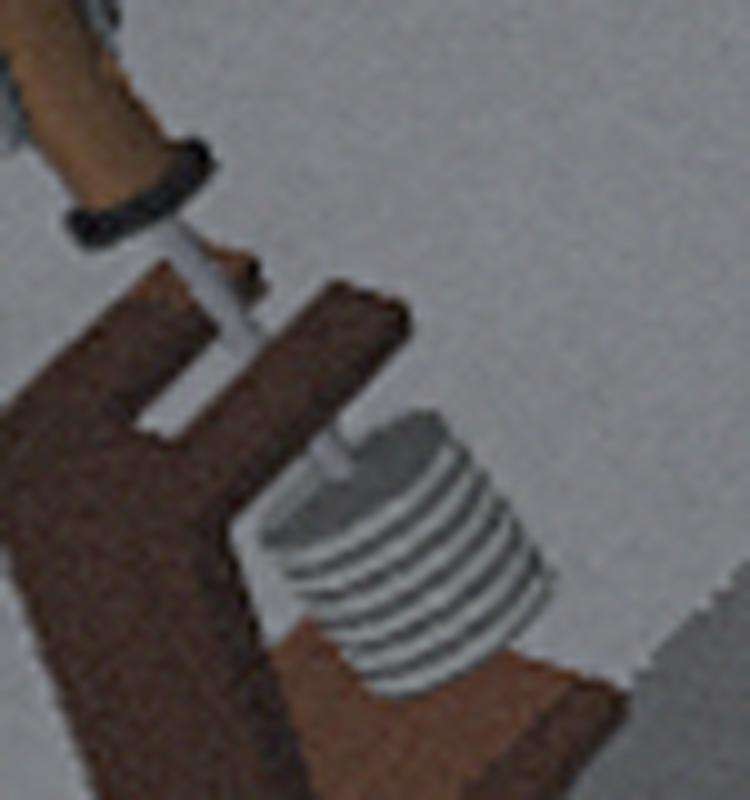

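```bash
cat >> bt.py <<'E'
def overlay(n,orig,sc,wh,ts,out,gz=169.6,cam="scene",dG=(0,0,0)):
    s=load(cam+n);o=s["obs"];G=np.array(o["tcp_pos"])+[0,0,.0187]+np.array(dG);d=-np.array(o["tcp_rot"])[:,0]
    u,v=orig;im=s["img"][v:v+wh[1],u:u+wh[0]];base=cv2.resize(im,None,fx=sc,fy=sc,interpolation=cv2.INTER_CUBIC)
    tiles=[]
    for t in ts:
        a=np.radians(t);z=np.cos(a)*np.array([0,0,1])+np.sin(a)*d;x=np.cross([0,0,1.],d);R=np.c_[x,np.cross(z,x),z]
        b=base.copy()
        for z0,z1,r in [(0,50,25),(125,131,17),(50,125,4),(131,196,12)]:
            P=np.r_[circ(G+(z0-gz)/1000*z,R,r/1000),circ(G+(z1-gz)/1000*z,R,r/1000)]
            q=((proj(s,P)+.5-orig)*sc).astype(np.float32)
            cv2.polylines(b,[cv2.convexHull(q).astype(int)],True,(0,255,255),1)
        cv2.putText(b,str(t),(5,20),0,.6,(0,0,255),2);tiles.append(b)
    cv2.imwrite(out,np.hstack(tiles))
E
python3 - <<'E'
from bt import *
overlay("13",(175,160),5,(75,80),[26,28],"pics/d1.png");overlay("13",(175,160),5,(75,80),[30,32],"pics/d2.png")
E
```

```text
(no output)
```

View pics/d1.png

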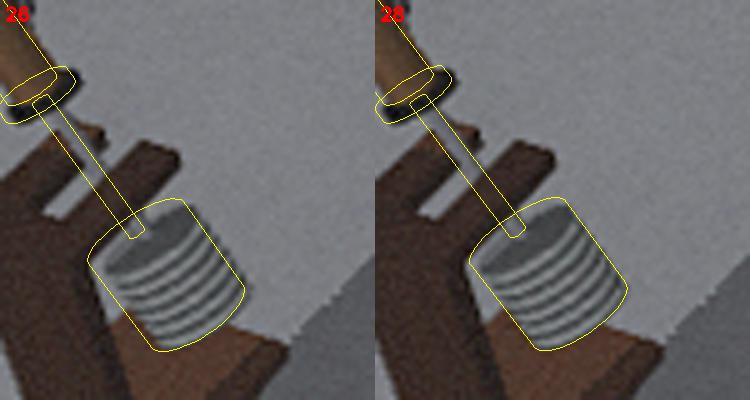

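View pics/d2.png

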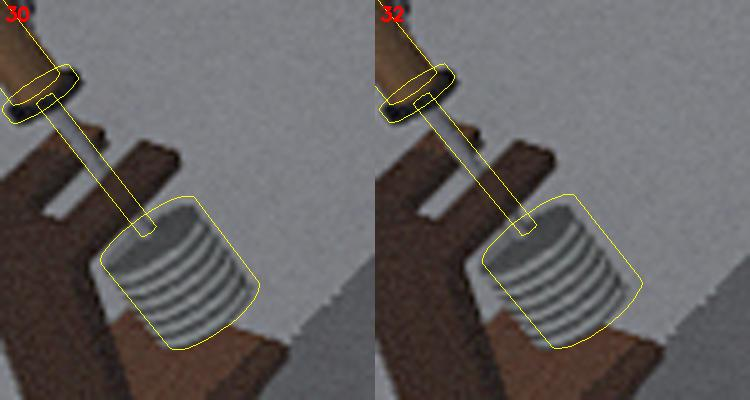

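```bash
python3 -m inch '[[-0.007,0,0,0],[0,0,0,0],[0.003,0,0,0],[0,0,0,0]]'; python3 snap.py 14 scene;python3 - <<'E'
from bt import *
o=load("scene14")["obs"];print(o["tcp_pos"],o["wrist_force"])
overlay("14",(175,160),5,(75,80),[28,30],"pics/d1.png")
E
```

```text
time_s: 17.85
tcp_pos: [0.5111, -0.3611, 0.1955]
tcp_rot: [[0.345, 0.938, 0.0], [0.938, -0.345, -0.0], [-0.0, 0.0, -1.0]]
wrist_force: [1.9, 0.5, -0.9]
gripper_width: 0.266
[ 0.51105062 -0.36110515  0.19535551] [ 1.16223513  1.34593797 -0.86909323]
```

View pics/d1.png

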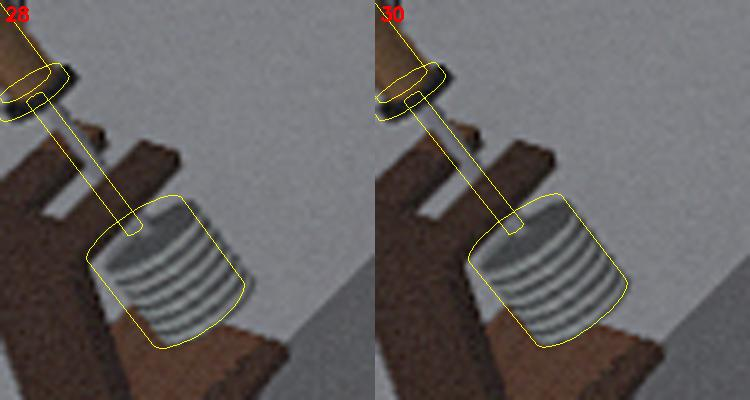

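```bash
python3 -m inch '[[0.001,0,0,0],[0,-0.008,0,0],[0,-0.017,0,0],[0,-0.02,0,0],[0,-0.02,0,0]]'; python3 -m inch '[[0,-0.01,0,0],[0,0,-0.015,-2.1],[0,0,-0.03,0],[0,0,-0.035,0],[0,0,-0.025,0]]';python3 -m inch '[[0,0,0,0]]'; python3 snap.py 15 scene side;python3 - <<'E'
from bt import *
o=load("scene15")["obs"];print(o["tcp_pos"],o["wrist_force"])
overlay("15",(140,80),5,(80,100),[28,30],"pics/d1.png")
overlay("15",(240,180),3,(130,130),[28,30],"pics/d2.png",cam="side")
E
```

```text
time_s: 18.4
tcp_pos: [0.4489, -0.3376, 0.1952]
tcp_rot: [[0.346, 0.938, -0.001], [0.938, -0.346, -0.0], [-0.001, -0.001, -1.0]]
wrist_force: [-0.6, -0.8, -0.6]
gripper_width: 0.265
time_s: 18.9
tcp_pos: [0.4411, -0.3344, 0.3028]
tcp_rot: [[0.311, 0.95, 0.001], [0.95, -0.311, -0.002], [-0.001, 0.002, -1.0]]
wrist_force: [-0.3, 0.0, -1.4]
gripper_width: 0.264
time_s: 19.0
tcp_pos: [0.4421, -0.335, 0.3043]
tcp_rot: [[0.311, 0.95, 0.005], [0.95, -0.311, -0.004], [-0.002, 0.006, -1.0]]
wrist_force: [0.7, 0.1, -1.9]
gripper_width: 0.268
[ 0.44150534 -0.33462393  0.3019377 ] [ 0.35682397 -0.047655   -1.74649976]
```

View pics/d1.png

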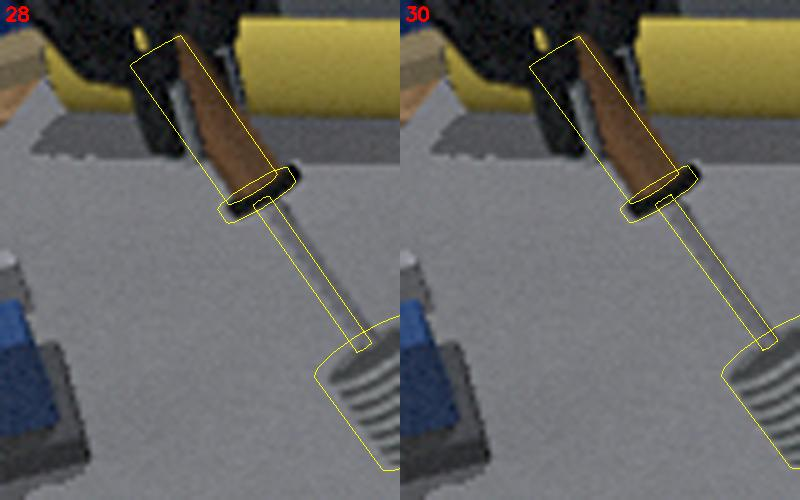

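View pics/d2.png

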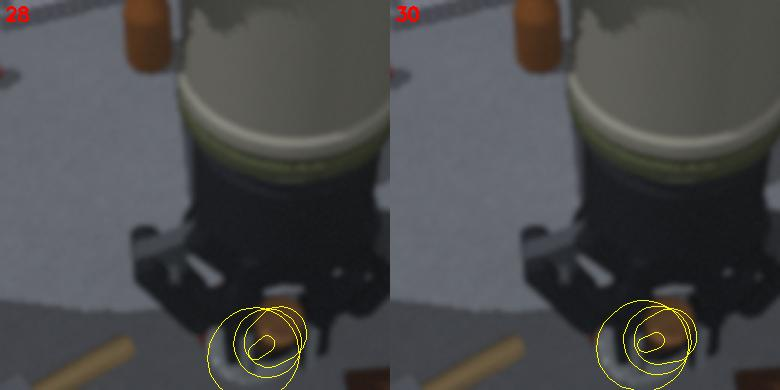

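```bash
python3 - <<'E'
from bt import *
crop(load("scene15"),175,110,65,80,10,"pics/c1.png")
E
```

```text
(no output)
```

View pics/c1.png

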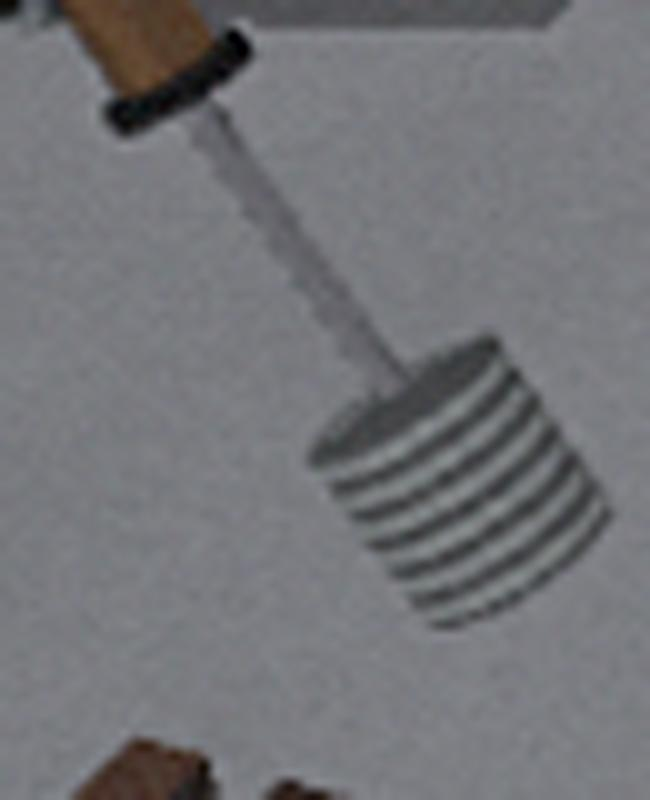

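```bash
python3 - <<'E'
from bt import *
from scipy.optimize import least_squares
s=load("scene15");o=s["obs"];G0=np.array(o["tcp_pos"])+[0,0,.0187];R=np.array(o["tcp_rot"]);d=-R[:,0]
M=(np.array([(180,84),(404,402),(523,572)])+.5)/10-.5+[175,110]
def m(p):
    a=np.radians(p[0]);ax=np.cos(a)*np.array([0,0,1])+np.sin(a)*d
    G=G0+p[1]/1000*R[:,0]
    return np.array([G+(z-p[2])/1000*ax for z in (128,50,0)])
# head points: silhouette midpoints approx = axis pts
f=lambda p:(proj(s,m(p))-M).ravel()
r=least_squares(f,[29,0,169.6]);print(r.x,f(r.x).round(2))
f2=lambda p:f([p[0],p[1],169.6]);r=least_squares(f2,[29,0]);print(r.x,r.fun.round(2))
E
```

```text
[ 28.31172706   5.80275806 168.31170249] [ 0.34  0.52 -0.62 -0.87  0.29  0.3 ]
[28.99197081  3.82202187] [ 0.07  0.81 -0.63 -0.71  0.46  0.4 ]
```

```bash
python3 -m inch '[[0.01,0.0014,0,0],[0.025,0.0035,0,0],[0.035,0.005,0,0],[0.04,0.0057,0,0],[0.04,0.0057,0,0]]' 1; python3 -m inch '[[0.04,0.0057,0,0],[0.035,0.005,0,0],[0.025,0.0035,0,0],[0.01,0.0014,0.005,0],[0,0,0.01,0]]'; python3 -m inch '[[0,0,0.012,0],[0,0,0.003,0],[0,0,0,0]]'; python3 snap.py 16 scene side wrist;python3 - <<'E'
from bt import *
o=load("scene16")["obs"];print(o["tcp_pos"],o["wrist_force"])
crop(load("scene16"),285,165,85,85,8,"pics/c1.png")
crop(load("side16"),265,130,100,110,6,"pics/c2.png")
E
```

```text
time_s: 19.6
tcp_pos: [0.508, -0.196, 0.2993]
tcp_rot: [[0.311, 0.95, -0.002], [0.95, -0.311, 0.001], [0.0, -0.002, -1.0]]
wrist_force: [1.3, -0.0, -1.2]
gripper_width: 0.266
time_s: 20.1
tcp_pos: [0.5572, -0.0969, 0.2846]
tcp_rot: [[0.308, 0.951, -0.0], [0.951, -0.308, 0.001], [0.0, -0.0, -1.0]]
wrist_force: [-0.2, 0.6, -0.6]
gripper_width: 0.265
time_s: 20.4
tcp_pos: [0.5561, -0.0999, 0.2694]
tcp_rot: [[0.313, 0.95, -0.002], [0.95, -0.313, -0.0], [-0.001, -0.002, -1.0]]
wrist_force: [-0.1, -0.3, -0.6]
gripper_width: 0.264
[ 0.55655302 -0.0996813   0.2702159 ] [ 0.40006309 -0.12837642 -1.16173365]
```

View pics/c1.png

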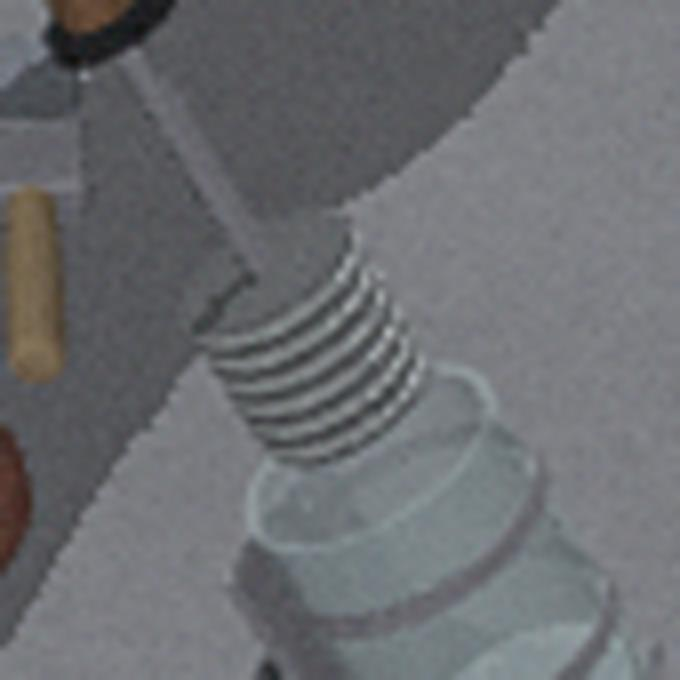

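View pics/c2.png

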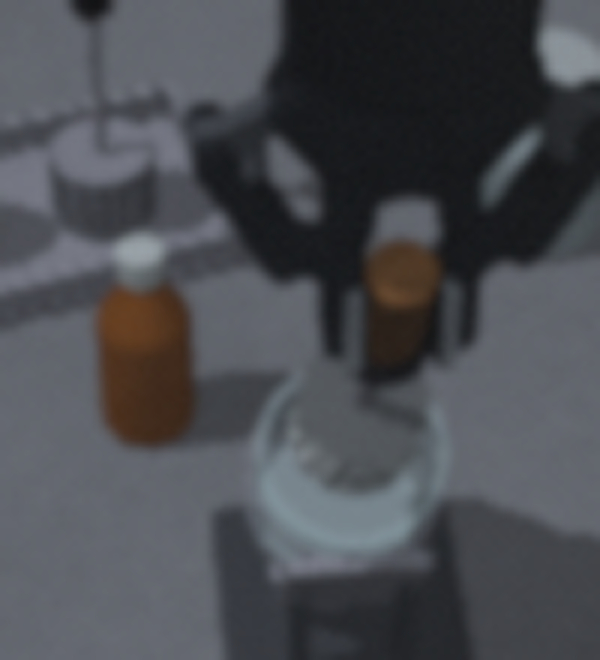

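View pics/wrist16.png

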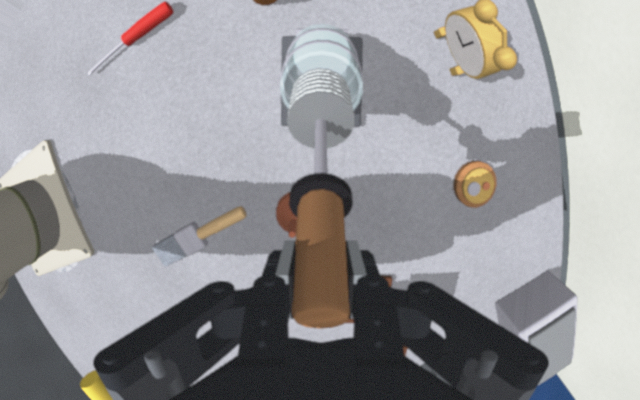

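```bash
cat > ov.py <<'E'
from bt import *
o=np.array([.6016,.0364,.04]);a=-1.887;t=np.pi/6
dd=np.array([np.cos(a),np.sin(a),0]);z=np.cos(t)*np.array([0,0,1.])+np.sin(t)*dd;x=-(np.cos(t)*dd-np.sin(t)*np.array([0,0,1]));R=np.c_[x,np.cross(z,x),z]
def draw(n,cam,orig,wh,sc,zt,out):
    s=load(cam+n);u,v=orig;b=cv2.resize(s["img"][v:v+wh[1],u:u+wh[0]],None,fx=sc,fy=sc,interpolation=cv2.INTER_CUBIC)
    for z0,z1,r in [(0,50,25),(125,131,17),(50,125,4)]:
        P=np.r_[circ(o+(z0+zt)/1000*z,R,r/1000),circ(o+(z1+zt)/1000*z,R,r/1000)]
        cv2.polylines(b,[cv2.convexHull(((proj(s,P)+.5-orig)*sc).astype(np.float32)).astype(int)],True,(0,255,255),1)
    cv2.polylines(b,[((proj(s,circ(o+.1*z,R,.038))+.5-orig)*sc).astype(int)],True,(0,0,255),1)
    cv2.imwrite(out,b)
E
python3 - <<'E'
from ov import *
draw("16","scene",(285,165),(85,85),7,115,"pics/d1.png")
draw("16","side",(265,130),(100,110),5,115,"pics/d2.png")
draw("16","wrist",(260,10),(130,130),5,115,"pics/d3.png")
E
```

```text
(no output)
```

View pics/d1.png

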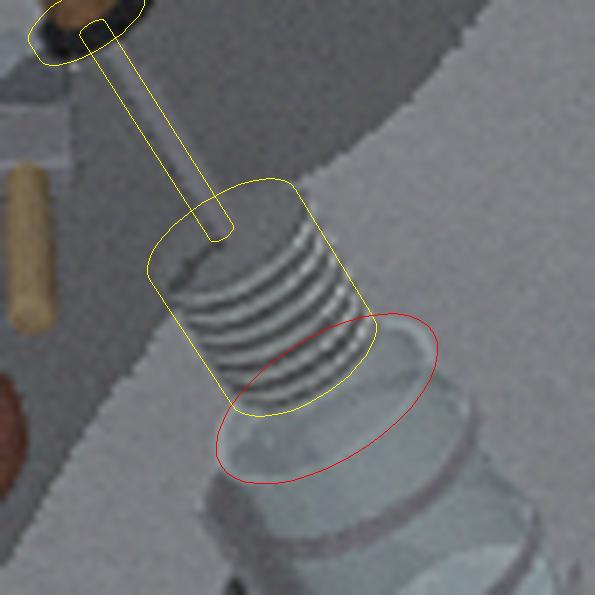

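View pics/d2.png

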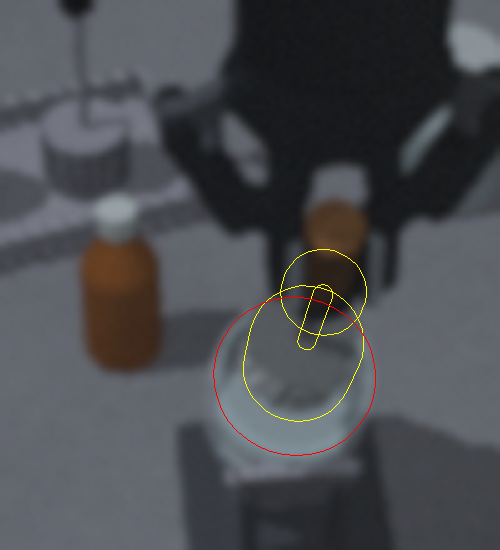

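View pics/d3.png

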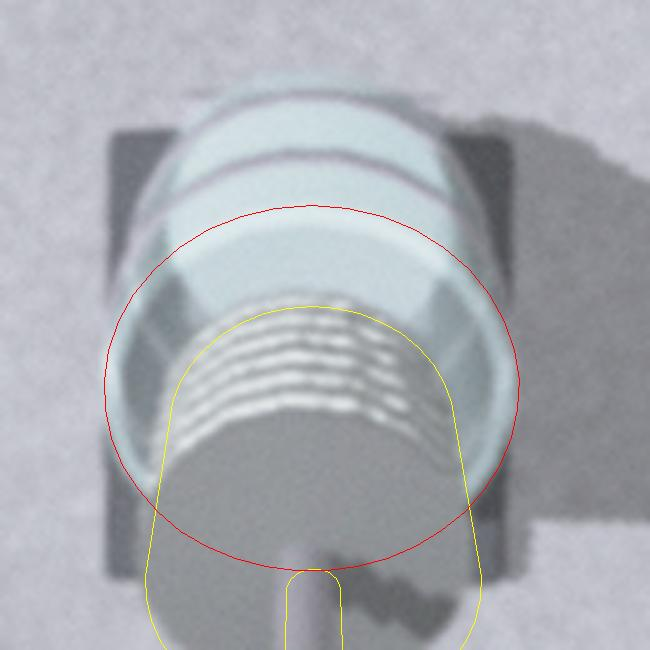

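```bash
python3 -m inch '[[0.005,0,0.0087,0],[0.0075,0,0.013,0],[0.01,0,0.0173,0],[0.01,0,0.0173,0],[0.0075,0,0.013,0]]' 1; python3 -m inch '[[0.005,0,0.0087,0],[0.0025,0,0.0043,0],[0,0,0,0]]'; python3 snap.py 17 scene side wrist;python3 - <<'E'
from ov import *
ob=load("scene17")["obs"];print(ob["tcp_pos"],ob["wrist_force"])
crop(load("scene17"),285,165,85,95,8,"pics/c1.png")
draw("17","wrist",(240,10),(160,130),5,20,"pics/d3.png")
E
```

```text
time_s: 21.05
tcp_pos: [0.569, -0.059, 0.1992]
tcp_rot: [[0.31, 0.951, -0.001], [0.951, -0.31, 0.001], [0.0, -0.002, -1.0]]
wrist_force: [0.3, 0.3, -0.2]
gripper_width: 0.266
time_s: 21.35
tcp_pos: [0.5717, -0.053, 0.1878]
tcp_rot: [[0.31, 0.951, -0.001], [0.951, -0.31, 0.0], [-0.0, -0.001, -1.0]]
wrist_force: [-0.1, 0.9, -1.7]
gripper_width: 0.266
[ 0.57191131 -0.05342247  0.18841079] [-0.13335383  0.368342   -0.87638245]
```

View pics/c1.png

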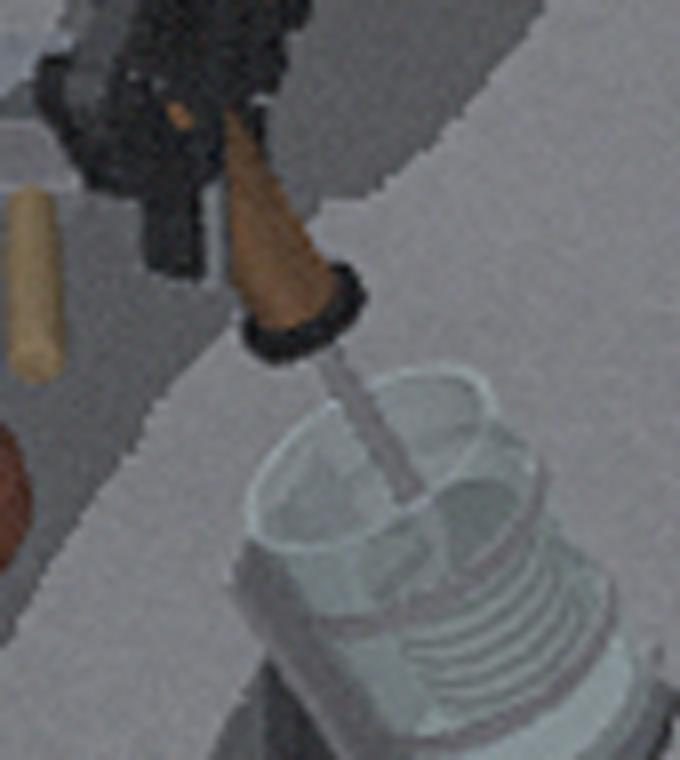

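View pics/d3.png

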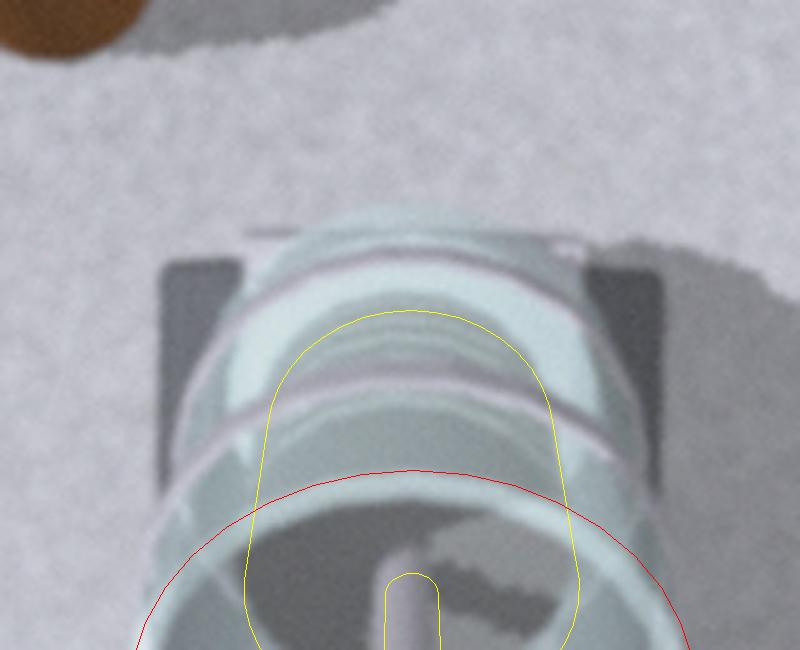

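```bash
python3 -m inch '[[0.003,0,0.0052,0],[0.003,0,0.0052,0],[0,0,0,0]]' 1; python3 -m inch '[[0.00075,0,0.0013,0],[0,0,0,0]]';python3 -m inch '[[0.00075,0,0.0013,0],[0,0,0,0]]';python3 -m inch '[[0.00075,0,0.0013,0],[0,0,0,0]]'
```

```text
time_s: 21.8
tcp_pos: [0.5733, -0.0471, 0.1769]
tcp_rot: [[0.31, 0.951, -0.001], [0.951, -0.31, 0.0], [-0.0, -0.001, -1.0]]
wrist_force: [-0.5, 1.3, -0.5]
gripper_width: 0.269
time_s: 22.0
tcp_pos: [0.5738, -0.0468, 0.1764]
tcp_rot: [[0.311, 0.95, -0.0], [0.95, -0.311, -0.0], [-0.0, -0.0, -1.0]]
wrist_force: [-0.6, 0.7, -1.4]
gripper_width: 0.266
time_s: 22.2
tcp_pos: [0.5742, -0.0465, 0.1754]
tcp_rot: [[0.311, 0.95, 0.0], [0.95, -0.311, -0.001], [-0.0, 0.001, -1.0]]
wrist_force: [-0.9, -1.1, 1.6]
gripper_width: 0.266
time_s: 22.4
tcp_pos: [0.5745, -0.0471, 0.175]
tcp_rot: [[0.312, 0.95, 0.001], [0.95, -0.312, -0.002], [-0.002, 0.001, -1.0]]
wrist_force: [-4.4, -5.5, 9.8]
gripper_width: 0.27
```

```bash
python3 -m inch '[[-0.004,0,-0.0069,0],[-0.0065,0,-0.0113,0],[-0.0075,0,-0.013,0],[-0.005,0,-0.0087,0],[0,0,0,0]]' 1; python3 -m inch '[[0,0,0,0]]'; python3 snap.py 18 scene wrist;python3 - <<'E'
from ov import *
ob=load("scene18")["obs"];print(ob["tcp_pos"],ob["wrist_force"])
draw("18","scene",(285,150),(85,95),7,50,"pics/d1.png")
draw("18","wrist",(240,10),(160,130),5,50,"pics/d3.png")
E
```

```text
time_s: 22.9
tcp_pos: [0.5678, -0.0685, 0.2156]
tcp_rot: [[0.312, 0.95, 0.003], [0.95, -0.312, -0.001], [-0.0, 0.003, -1.0]]
wrist_force: [-0.3, -0.4, -1.0]
gripper_width: 0.269
time_s: 23.0
tcp_pos: [0.5672, -0.0674, 0.2139]
tcp_rot: [[0.311, 0.95, 0.0], [0.95, -0.311, -0.0], [0.0, 0.0, -1.0]]
wrist_force: [-0.1, 0.5, -0.5]
gripper_width: 0.264
[ 0.56700557 -0.06717292  0.21353019] [-0.17537284  0.88580949 -1.43399695]
```

View pics/d1.png

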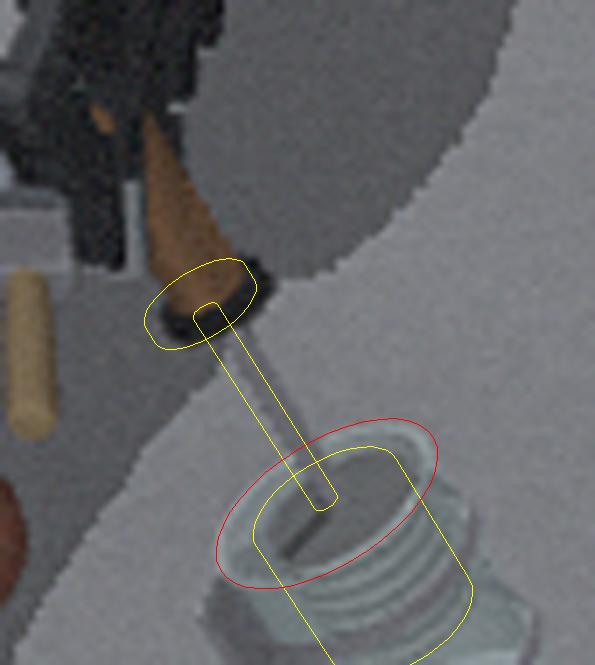

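View pics/d3.png

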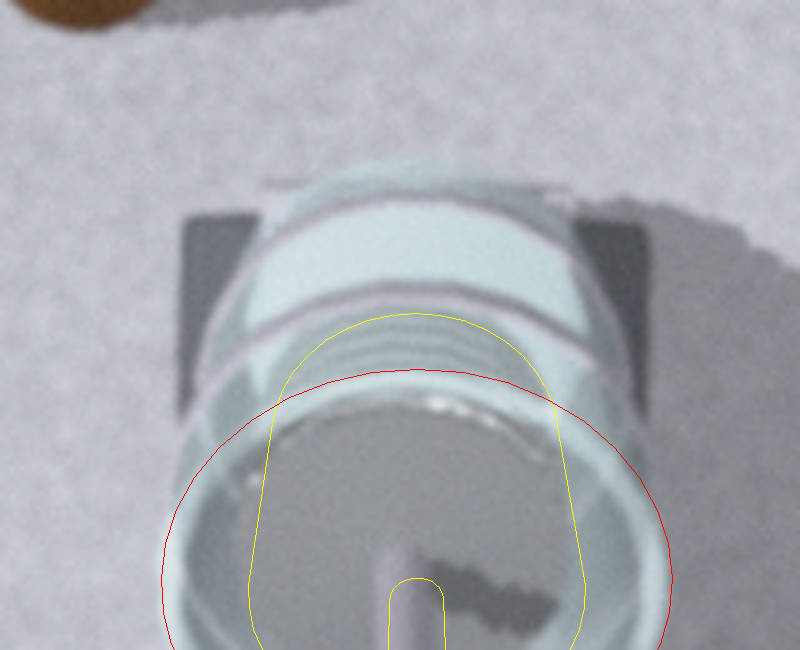

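```bash
python3 - <<'E'
from ov import *
crop(load("scene18"),295,175,65,65,11,"pics/c1.png")
overlay("18",(295,165),6,(65,80),[22,25],"pics/d1.png",dG=(0.001,.003,0))
E
```

```text
(no output)
```

View pics/c1.png

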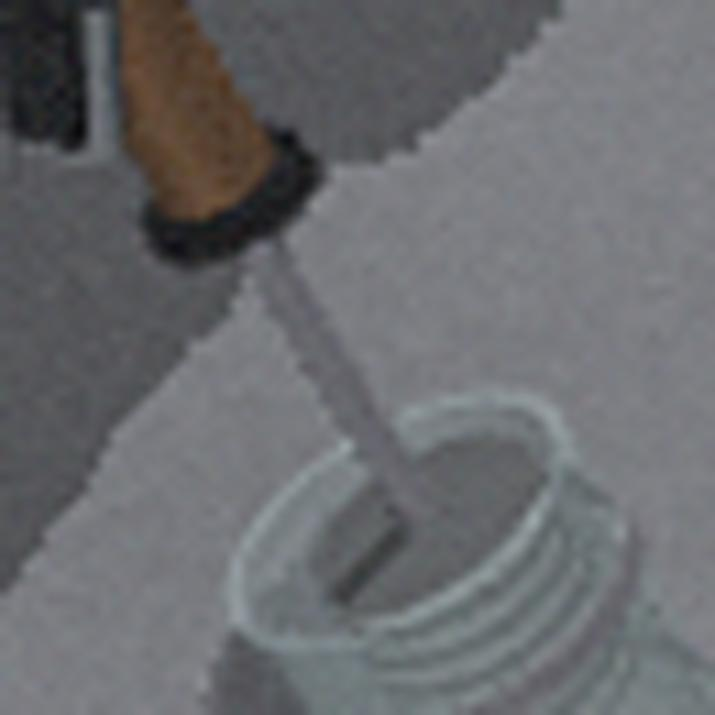

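View pics/d1.png

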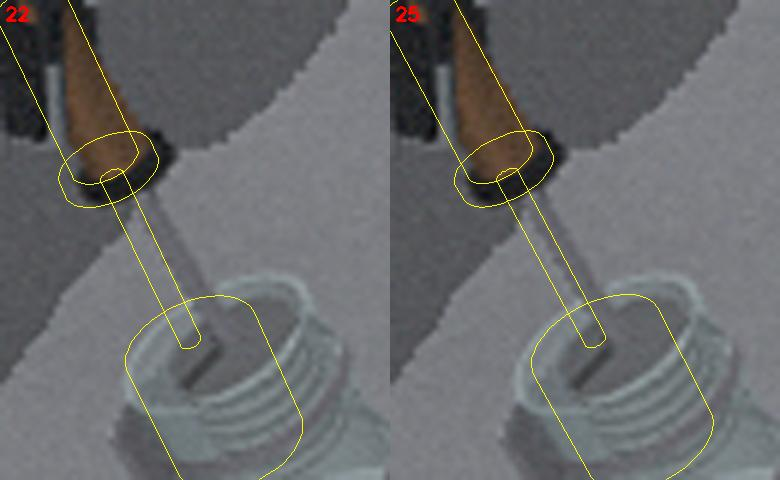

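```bash
python3 -m inch '[[0.0028,0,0.0079,0],[0.0065,0,0.0113,0],[0.0065,0,0.0113,0],[0.004,0,0.0069,0],[0.0012,0,0.0021,0]]' 1; python3 -m inch '[[0,0,0,0],[0,0,0,0]]'
```

```text
time_s: 23.6
tcp_pos: [0.5733, -0.0484, 0.1741]
tcp_rot: [[0.311, 0.95, -0.002], [0.95, -0.311, -0.003], [-0.003, -0.001, -1.0]]
wrist_force: [-9.1, -9.5, 19.8]
gripper_width: 0.261
time_s: 23.8
tcp_pos: [0.5734, -0.048, 0.1744]
tcp_rot: [[0.311, 0.95, -0.001], [0.95, -0.311, -0.002], [-0.002, -0.001, -1.0]]
wrist_force: [-5.2, -3.6, 7.6]
gripper_width: 0.269
```

```bash
python3 -m inch '[[-0.004,0,-0.0069,0],[-0.0065,0,-0.0113,0],[-0.0075,0,-0.013,0],[-0.005,0,-0.0087,0],[0,0,0,0]]' 1; python3 -m inch '[[0,0,0,0]]'; python3 snap.py 19 scene; python3 - <<'E'
from ov import *
ob=load("scene19")["obs"];print(ob["tcp_pos"],ob["wrist_force"])
crop(load("scene19"),295,175,65,65,11,"pics/c1.png")
E
```

```text
time_s: 24.3
tcp_pos: [0.5672, -0.0705, 0.2161]
tcp_rot: [[0.313, 0.95, 0.003], [0.95, -0.313, -0.001], [-0.0, 0.003, -1.0]]
wrist_force: [0.4, 1.2, -0.9]
gripper_width: 0.268
time_s: 24.4
tcp_pos: [0.5666, -0.0694, 0.2144]
tcp_rot: [[0.311, 0.95, 0.0], [0.95, -0.311, -0.0], [-0.0, 0.001, -1.0]]
wrist_force: [-0.3, 0.7, -1.9]
gripper_width: 0.261
[ 0.56641267 -0.06910147  0.21397093] [ 0.35891795  0.88740946 -0.93906483]
```

View pics/c1.png

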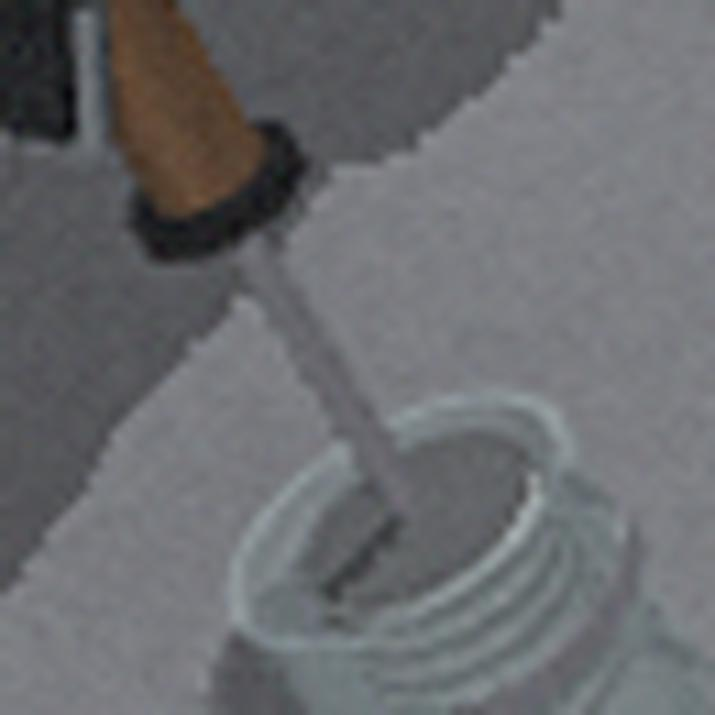

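```bash
python3 -m inch '[[0.0045,0,0.0078,0],[0.0065,0,0.0113,0],[0.0065,0,0.0113,0],[0.0037,0,0.0064,0],[0.0012,0,0.0021,0]]' 1; python3 -m inch '[[0,0,0,0],[0,0,0,0]]'
```

```text
time_s: 24.95
tcp_pos: [0.5731, -0.0479, 0.1744]
tcp_rot: [[0.31, 0.951, -0.002], [0.951, -0.31, -0.001], [-0.001, -0.002, -1.0]]
wrist_force: [-4.8, -5.0, 9.4]
gripper_width: 0.267
time_s: 25.15
tcp_pos: [0.5737, -0.0478, 0.1753]
tcp_rot: [[0.311, 0.95, 0.0], [0.95, -0.311, 0.0], [0.0, 0.0, -1.0]]
wrist_force: [0.2, 0.2, -0.5]
gripper_width: 0.264
```

```bash
python3 -m inch '[[-0.004,0,-0.0069,0],[-0.0065,0,-0.0113,0],[-0.0072,0,-0.0125,0],[-0.005,0,-0.0087,0],[0,0,0,0]]' 1; python3 -m inch '[[0,0,0,0]]'; python3 snap.py 20 scene; python3 - <<'E'
from ov import *
ob=load("scene20")["obs"];print(ob["tcp_pos"],ob["wrist_force"])
crop(load("scene20"),295,175,65,65,11,"pics/c1.png")
E
```

```text
time_s: 25.65
tcp_pos: [0.5671, -0.0709, 0.2167]
tcp_rot: [[0.313, 0.95, 0.003], [0.95, -0.313, -0.001], [-0.0, 0.003, -1.0]]
wrist_force: [0.8, -0.4, -1.1]
gripper_width: 0.265
time_s: 25.75
tcp_pos: [0.5665, -0.0697, 0.2149]
tcp_rot: [[0.311, 0.95, 0.001], [0.95, -0.311, -0.0], [-0.0, 0.001, -1.0]]
wrist_force: [-0.0, 0.0, -0.7]
gripper_width: 0.262
[ 0.56629953 -0.06942346  0.21447986] [-0.84066265  0.50528229 -1.65302745]
```

View pics/c1.png

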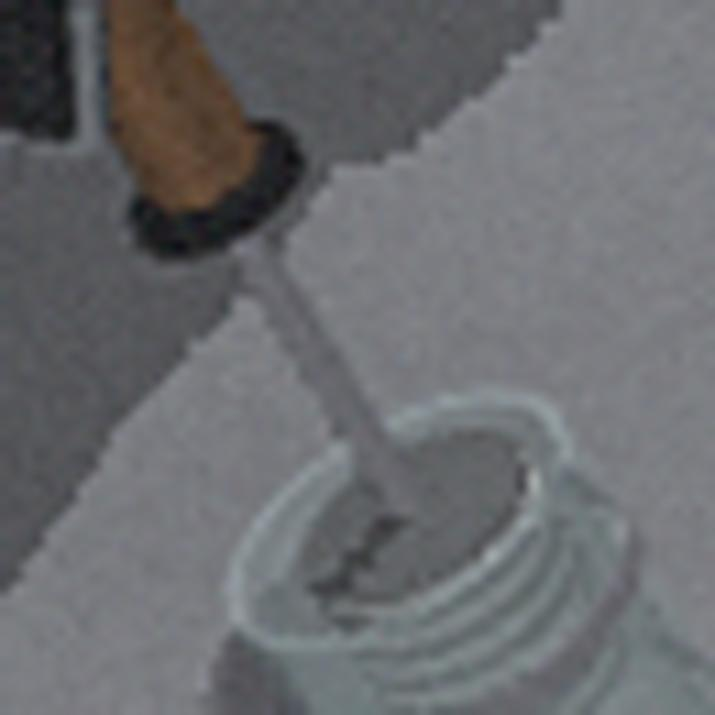

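```bash
python3 -m inch '[[-0.005,0,-0.0087,0],[-0.0075,0,-0.013,0],[-0.01,0,-0.0173,0],[-0.01,0,-0.0173,0],[-0.005,0,-0.02,0]]' 1; python3 -m inch '[[-0.01,-0.0015,-0.01,0],[-0.025,-0.0037,0,0],[-0.035,-0.0052,0,0],[-0.04,-0.0059,0,0],[-0.04,-0.0059,0,0]]'; python3 -m inch '[[-0.04,-0.0059,0,0],[-0.03,-0.0044,0,0],[-0.02,-0.0029,0,0],[-0.01,-0.0012,0,2.1],[0,0,0,0]]'; python3 snap.py 21 scene; python3 - <<'E'
from ov import *
ob=load("scene21")["obs"];print(ob["tcp_pos"],ob["wrist_force"])
crop(load("scene21"),175,110,65,80,10,"pics/c1.png")
E
```

```text
time_s: 26.3
tcp_pos: [0.5543, -0.1068, 0.2925]
tcp_rot: [[0.312, 0.95, 0.0], [0.95, -0.312, -0.001], [-0.001, 0.0, -1.0]]
wrist_force: [0.8, -0.1, -0.9]
gripper_width: 0.269
time_s: 26.8
tcp_pos: [0.4859, -0.2424, 0.3014]
tcp_rot: [[0.311, 0.951, 0.0], [0.951, -0.311, -0.0], [-0.0, 0.0, -1.0]]
wrist_force: [1.3, -0.9, -1.6]
gripper_width: 0.27
time_s: 27.3
tcp_pos: [0.4415, -0.3326, 0.301]
tcp_rot: [[0.35, 0.937, -0.0], [0.937, -0.35, -0.0], [-0.0, -0.0, -1.0]]
wrist_force: [-0.5, -0.3, -2.1]
gripper_width: 0.266
[ 0.44236927 -0.33112117  0.30111114] [ 0.74143034  0.44833409 -0.56489956]
```

View pics/c1.png

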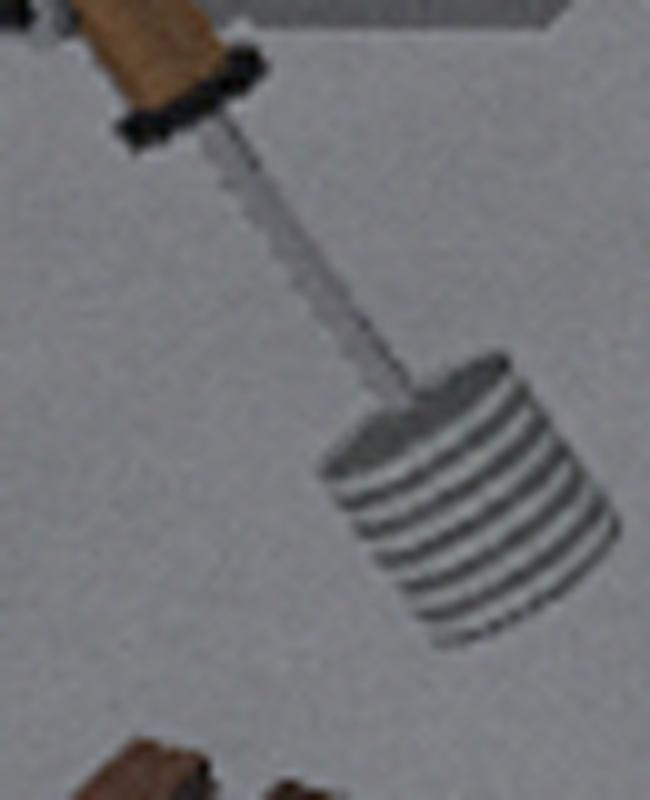

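```bash
python3 -m inch '[[-0.001,0,0.02,0],[0,0,0.03,0],[0,0,0.03,0],[0,0,0.02,0],[0,0,0.0055,0]]' 1; python3 -m inch '[[0,0.01,0,0],[0,0.015,0,0],[0,0,0,0]]'; python3 snap.py 22 scene wrist; python3 - <<'E'
from ov import *
ob=load("scene22")["obs"];print(ob["tcp_pos"],ob["wrist_force"])
crop(load("scene22"),160,130,90,100,7,"pics/c1.png")
E
```

```text
time_s: 27.85
tcp_pos: [0.4419, -0.3301, 0.1934]
tcp_rot: [[0.343, 0.939, -0.002], [0.939, -0.343, 0.003], [0.002, -0.003, -1.0]]
wrist_force: [-0.2, -0.1, -1.1]
gripper_width: 0.266
time_s: 28.15
tcp_pos: [0.4681, -0.341, 0.197]
tcp_rot: [[0.344, 0.939, 0.003], [0.939, -0.344, -0.001], [0.0, 0.003, -1.0]]
wrist_force: [-0.2, 0.1, -0.6]
gripper_width: 0.266
[ 0.46710694 -0.34077378  0.19676378] [ 0.32633075  0.77589599 -1.50256743]
```

View pics/c1.png

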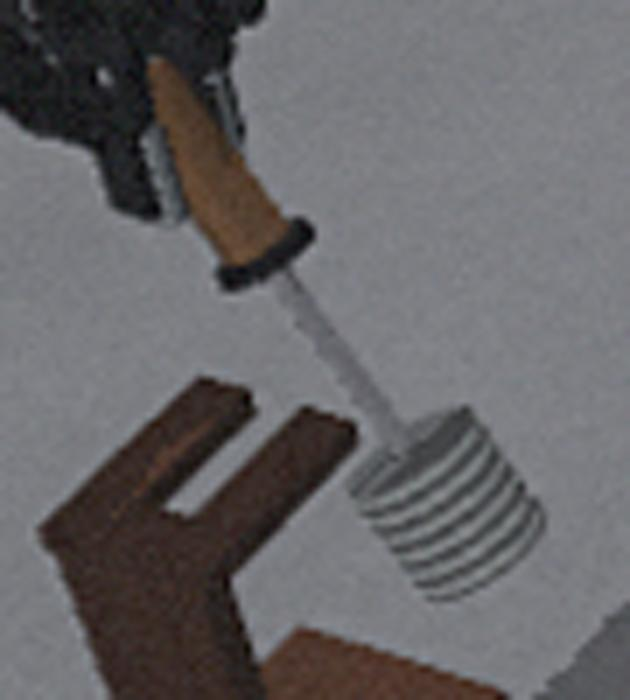

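View pics/wrist22.png

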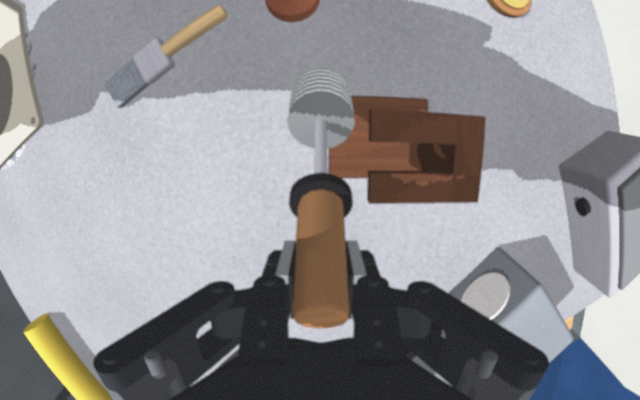

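```bash
python3 - <<'E'
from ov import *
from fit import Rz
f=load("wrist22")
T=lambda P:np.array(P)/1000@Rz(-.3526).T+[.5309,-.3164,0]
print("slot",proj(f,T([(-22,10,150),(-22,-10,150),(-22,0,150)])))
ob=f["obs"];G=np.array(ob["tcp_pos"])+[0,0,.0187];R3=np.array(ob["tcp_rot"]);d=-R3[:,0]
for t in (28,29,30):
  for off in (2,4):
    a=np.radians(t);ax=np.cos(a)*np.array([0,0,1])+np.sin(a)*d;Gb=G+off/1000*R3[:,0]
    for h in (.15,.14):
        P=Gb+ax*(h-Gb[2])/ax[2]; print(t,off,h,"rack xy",(Rz(.3526)@(P-[.5309,-.3164,0])*1000).round(1),proj(f,P).round(1)[0], "headtop",proj(f,Gb-.1196*ax)[0].round(1),"collar",proj(f,Gb-.0416*ax)[0].round(1))
crop(f,280,90,120,130,6,"pics/c1.png")
E
```

```text
slot [[369.72287578 141.20898881]
 [368.72853945 172.6668818 ]
 [369.26250053 157.06000707]]
28 2 0.15 rack xy [-52.2  -8.5 150. ] [321.  170.1] headtop [320.8 131.3] collar [321.2 207.2]
28 2 0.14 rack xy [-52.2  -3.2 140. ] [320.9 159.2] headtop [320.8 131.3] collar [321.2 207.2]
28 4 0.15 rack xy [-52.2  -6.5 150. ] [321. 167.] headtop [320.8 128.6] collar [321.2 203.7]
28 4 0.14 rack xy [-52.2  -1.2 140. ] [320.9 156.2] headtop [320.8 128.6] collar [321.2 203.7]
29 2 0.15 rack xy [-52.2  -7.  150. ] [321.  167.8] headtop [320.8 128.9] collar [321.2 206.3]
29 2 0.14 rack xy [-52.2  -1.5 140. ] [320.9 156.6] headtop [320.8 128.9] collar [321.2 206.3]
29 4 0.15 rack xy [-52.2  -5.  150. ] [321.  164.6] headtop [320.8 126.2] collar [321.2 202.8]
29 4 0.14 rack xy [-52.2   0.5 140. ] [320.9 153.6] headtop [320.8 126.2] collar [321.2 202.8]
30 2 0.15 rack xy [-52.2  -5.5 150. ] [321.  165.4] headtop [320.8 126.6] collar [321.2 205.4]
30 2 0.14 rack xy [-52.2   0.3 140. ] [320.9 154. ] headtop [320.8 126.6] collar [321.2 205.4]
30 4 0.15 rack xy [-52.2  -3.5 150. ] [321.  162.3] headtop [320.8 123.9] collar [321.2 201.9]
30 4 0.14 rack xy [-52.2   2.3 140. ] [320.9 151. ] headtop [320.8 123.9] collar [321.2 201.9]
```

View pics/c1.png

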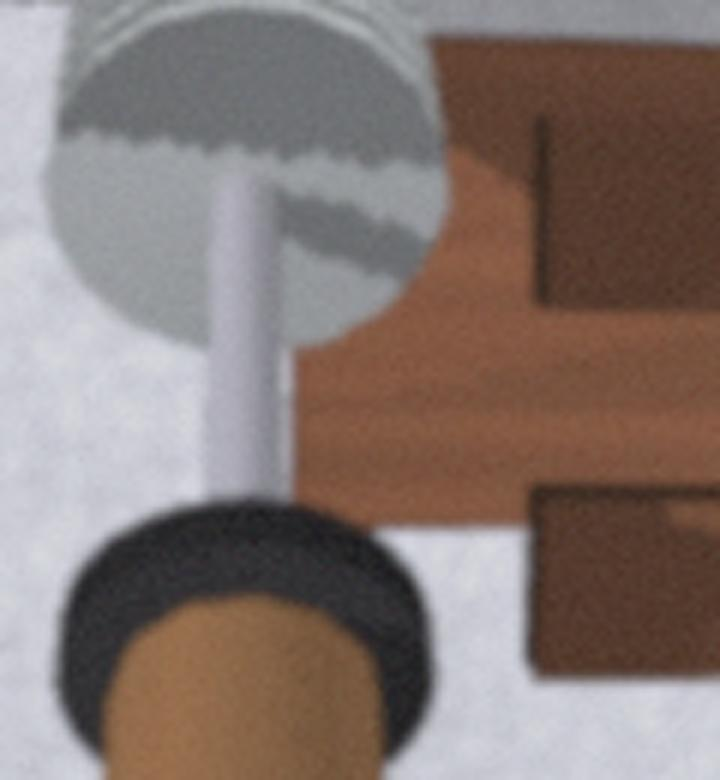

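```bash
python3 -m inch '[[-0.0012,0.005,0,0],[0,0.012,0,0],[0,0.01,0,0],[0,0,0,0]]' 1; python3 -m inch '[[0,0.01,0,0],[0,0.008,0,0],[0,0,0,0]]'; python3 snap.py 23 scene wrist; python3 - <<'E'
from ov import *
ob=load("scene23")["obs"];print(ob["tcp_pos"],ob["wrist_force"])
crop(load("scene23"),160,130,90,100,7,"pics/c1.png")
E
```

```text
time_s: 28.65
tcp_pos: [0.4913, -0.3515, 0.1956]
tcp_rot: [[0.345, 0.939, 0.001], [0.939, -0.345, 0.0], [0.0, 0.001, -1.0]]
wrist_force: [0.4, 0.4, -1.5]
gripper_width: 0.27
time_s: 28.95
tcp_pos: [0.5081, -0.3577, 0.1953]
tcp_rot: [[0.345, 0.939, 0.0], [0.939, -0.345, 0.0], [0.0, 0.0, -1.0]]
wrist_force: [-0.7, 0.1, -2.2]
gripper_width: 0.265
[ 0.50764143 -0.35757164  0.19532771] [ 0.2063332  -0.40198797 -0.7097418 ]
```

View pics/c1.png

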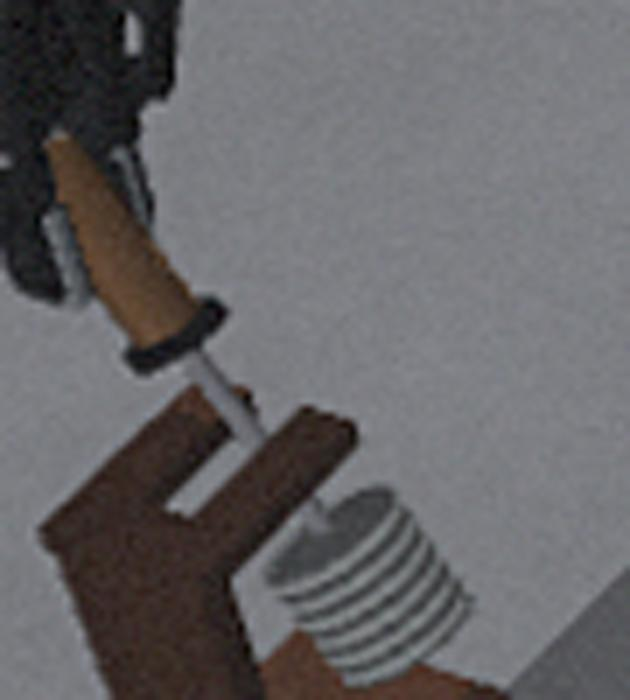

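View pics/wrist23.png

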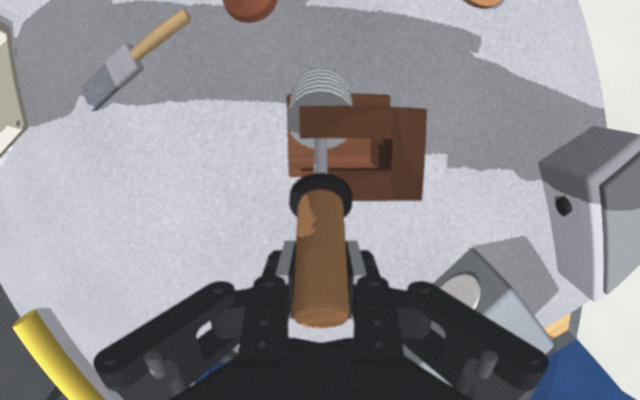

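```bash
python3 -m inch '[[0.005,0.006,0,0],[0.008,0,0,0],[0.009,0,0,0],[0.009,0,0,0],[0.009,0,0,0]]' 1; python3 -m inch '[[0.006,0,0,0],[0,0,0,0]]'; python3 snap.py 24 scene wrist; python3 - <<'E'
from ov import *
ob=load("scene24")["obs"];print(ob["tcp_pos"],ob["wrist_force"])
crop(load("scene24"),160,110,90,120,6,"pics/c1.png")
E
```

```text
time_s: 29.55
tcp_pos: [0.5261, -0.3237, 0.1958]
tcp_rot: [[0.347, 0.938, -0.001], [0.938, -0.347, -0.003], [-0.003, 0.001, -1.0]]
wrist_force: [-1.9, -5.5, 0.2]
gripper_width: 0.263
time_s: 29.75
tcp_pos: [0.5287, -0.3167, 0.1958]
tcp_rot: [[0.345, 0.938, -0.0], [0.938, -0.345, -0.002], [-0.002, 0.0, -1.0]]
wrist_force: [-1.6, -4.1, -0.6]
gripper_width: 0.267
[ 0.52865991 -0.31689674  0.19577311] [-1.06484756 -3.52646045  0.17886413]
```

View pics/c1.png

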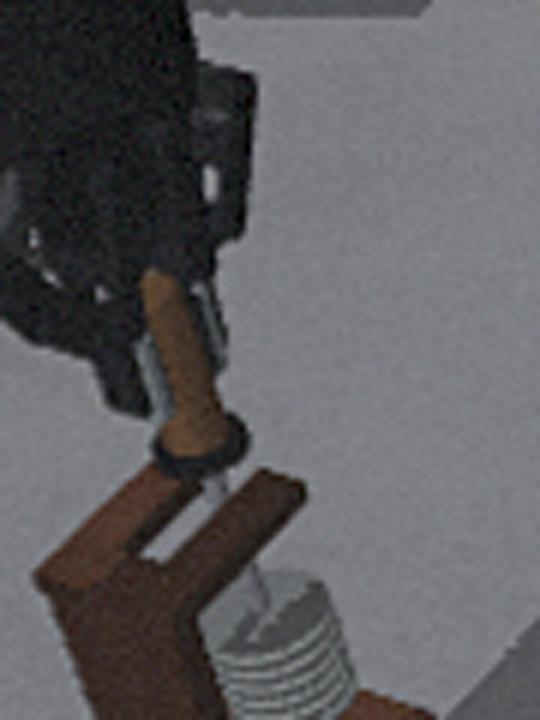

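View pics/wrist24.png

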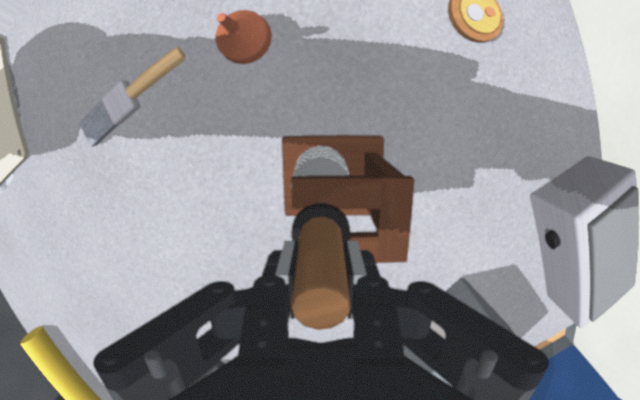

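```bash
python3 - <<'E'
from bt import *
overlay("24",(160,130),6,(65,110),[2,6],"pics/d1.png",dG=(.0012,.0035,0))
E
```

```text
(no output)
```

View pics/d1.png

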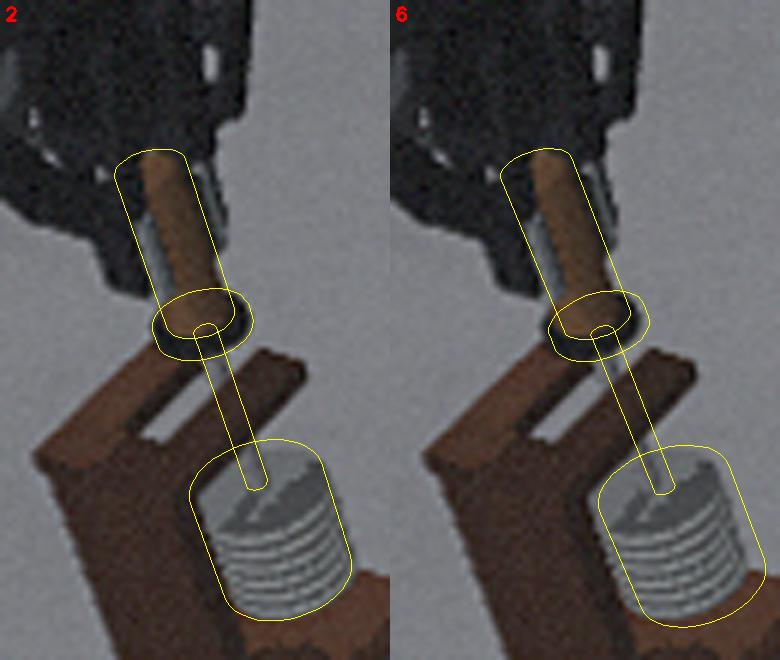

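```bash
python3 -m inch '[[0.005,0,0,0],[0,0,0,0],[-0.004,0,0,0],[-0.002,0,0,0],[0,0,0,0]]' 1;  python3 snap.py 25 scene wrist; python3 - <<'E'
from bt import *
ob=load("scene25")["obs"];print(ob["tcp_pos"],ob["wrist_force"])
overlay("25",(160,130),6,(65,110),[0,2],"pics/d1.png",dG=(.0012,.0035,0))
E
```

```text
time_s: 30.35
tcp_pos: [0.5285, -0.3171, 0.1953]
tcp_rot: [[0.345, 0.938, 0.0], [0.938, -0.345, 0.001], [0.001, -0.0, -1.0]]
wrist_force: [-0.4, 0.8, -1.2]
gripper_width: 0.269
[ 0.52855818 -0.31701145  0.19538308] [ 0.63545556 -0.17259593 -1.631406  ]
```

View pics/d1.png

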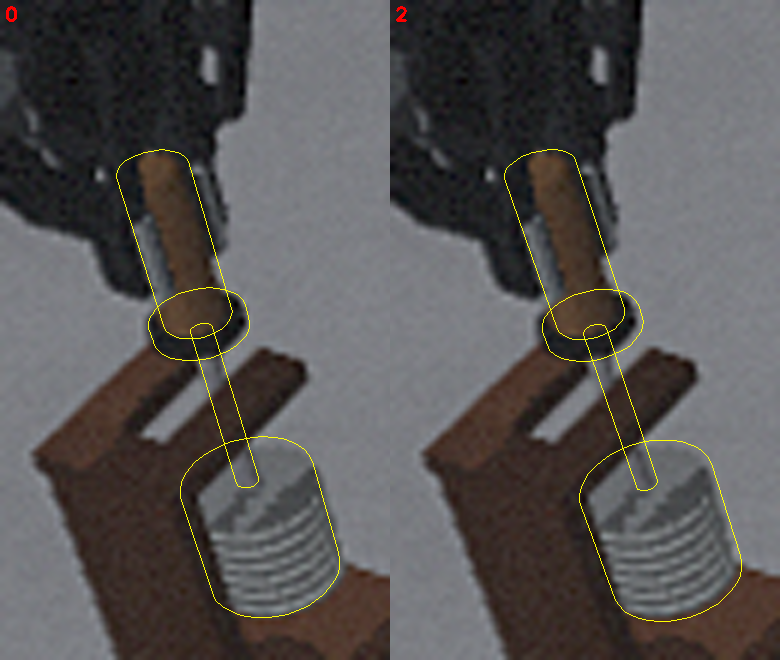

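View pics/wrist25.png

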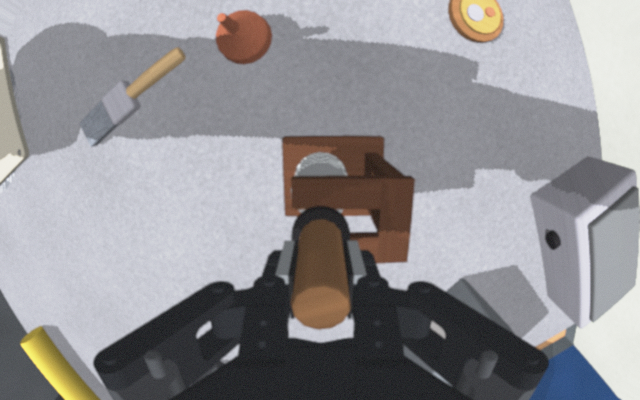

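```bash
python3 -m inch '[[-0.001,0,0.008,0],[0,0,0.007,0],[0,0,0.002,0],[0,0,0,0]]' 1; python3 -m inch '[[0,0,0.0015,0],[0,0,0,0]]';python3 -m inch '[[0,0,0.0015,0],[0,0,0,0]]'; python3 snap.py 26 scene wrist; python3 - <<'E'
from bt import *
crop(load("scene26"),160,130,65,110,6,"pics/c1.png")
E
```

```text
time_s: 30.85
tcp_pos: [0.5278, -0.3182, 0.1778]
tcp_rot: [[0.345, 0.938, -0.001], [0.938, -0.345, 0.001], [0.0, -0.001, -1.0]]
wrist_force: [1.4, 0.2, -1.5]
gripper_width: 0.262
time_s: 31.05
tcp_pos: [0.5281, -0.3185, 0.177]
tcp_rot: [[0.345, 0.938, 0.0], [0.938, -0.345, -0.0], [-0.0, 0.0, -1.0]]
wrist_force: [-0.3, -0.3, -1.4]
gripper_width: 0.265
time_s: 31.25
tcp_pos: [0.5283, -0.3185, 0.1765]
tcp_rot: [[0.345, 0.938, 0.001], [0.938, -0.345, -0.001], [-0.0, 0.001, -1.0]]
wrist_force: [-1.9, 1.0, 5.4]
gripper_width: 0.263
```

View pics/c1.png

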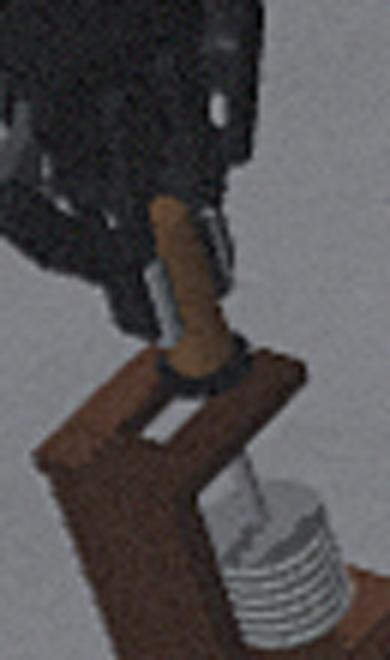

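```bash
python3 -m inch '[[0,0,0.0015,0],[0,0,0,0],[0,0,-0.002,0],[0,0,0,0]]' 1; python3 -m inch '[[0,0,0,0],[0,0,0,0],[0,0,0,0],[0,0,0,0],[0,0,0,0]]' -0.6; python3 snap.py 27 scene wrist; python3 - <<'E'
from bt import *
crop(load("scene27"),160,130,65,110,6,"pics/c1.png")
E
```

```text
time_s: 31.75
tcp_pos: [0.5283, -0.3185, 0.1766]
tcp_rot: [[0.346, 0.938, 0.001], [0.938, -0.346, -0.001], [-0.0, 0.001, -1.0]]
wrist_force: [0.4, 0.9, 5.0]
gripper_width: 0.269
time_s: 32.25
tcp_pos: [0.5281, -0.3184, 0.1759]
tcp_rot: [[0.345, 0.938, -0.0], [0.938, -0.345, -0.0], [-0.0, -0.0, -1.0]]
wrist_force: [0.7, -0.4, 0.7]
gripper_width: 0.804
```

View pics/c1.png

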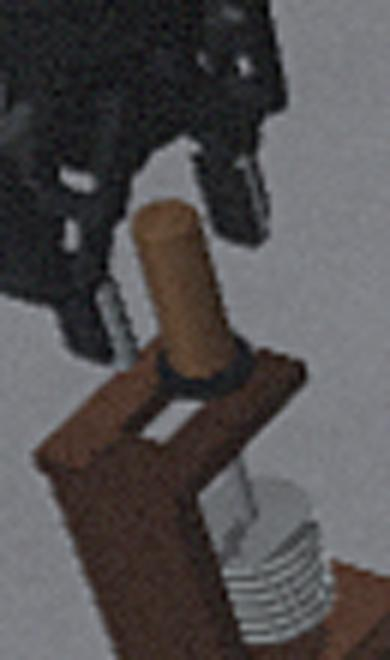

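View pics/wrist27.png

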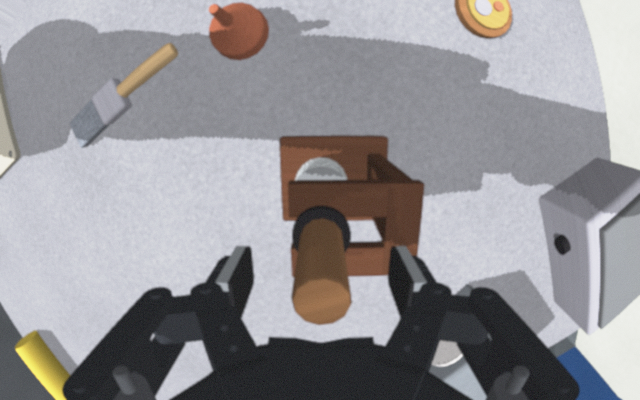

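Brush hangs upright by its collar in the fork. I'll raise the gripper straight up, clear it, and check the whole scene.

```bash
python3 -m inch '[[0,0,-0.01,0],[0,0,-0.025,0],[0,0,-0.035,0],[0,0,-0.035,0],[0,0,-0.035,0]]' -1; python3 -m inch '[[-0.02,0,0,0],[-0.04,0,0,0],[-0.04,0,0,0],[-0.03,0,0,0],[0,0,0,0]]'; python3 -m inch '[[0,0,0,0],[0,0,0,0]]'; python3 snap.py 28 scene side wrist; python3 - <<'E'
from bt import *
crop(load("scene28"),150,140,100,130,5,"pics/c1.png")
a=load("scene0")["img"].astype(int);b=load("scene28")["img"].astype(int)
cv2.imwrite("pics/diff.png",np.clip(abs(a-b).max(2)*4,0,255).astype(np.uint8))
E
```

```text
time_s: 32.85
tcp_pos: [0.5279, -0.3183, 0.3184]
tcp_rot: [[0.345, 0.938, 0.001], [0.938, -0.345, -0.0], [-0.0, 0.001, -1.0]]
wrist_force: [1.2, 0.1, 0.8]
gripper_width: 1.004
time_s: 33.35
tcp_pos: [0.4799, -0.4455, 0.316]
tcp_rot: [[0.352, 0.936, -0.001], [0.936, -0.352, -0.002], [-0.002, -0.001, -1.0]]
wrist_force: [1.4, -0.5, 0.1]
gripper_width: 0.998
time_s: 33.55
tcp_pos: [0.484, -0.4392, 0.3166]
tcp_rot: [[0.344, 0.939, 0.001], [0.939, -0.344, 0.0], [0.0, 0.001, -1.0]]
wrist_force: [0.0, 0.5, -0.4]
gripper_width: 1.001
```

View pics/scene28.png

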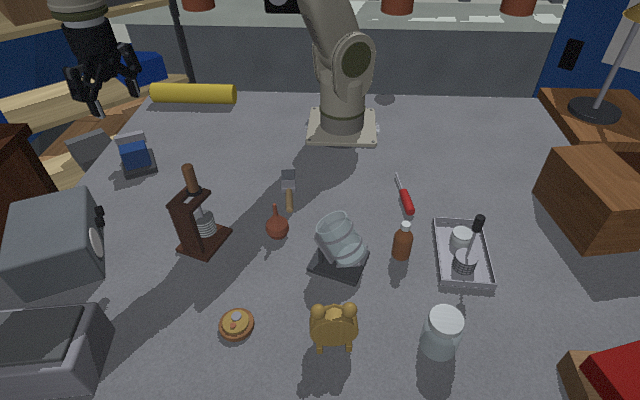

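View pics/c1.png

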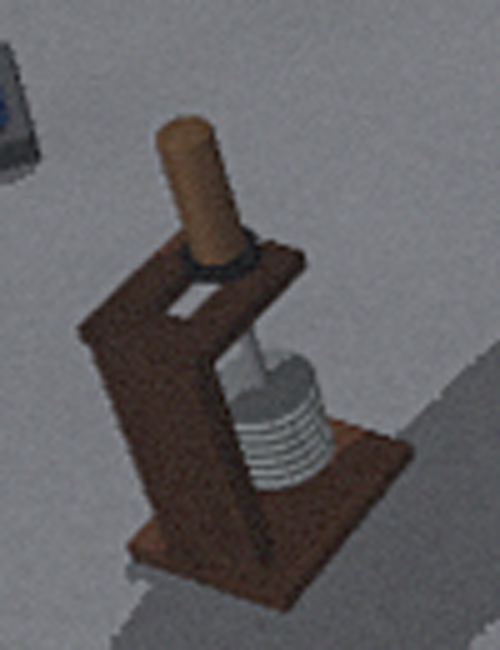

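View pics/diff.png

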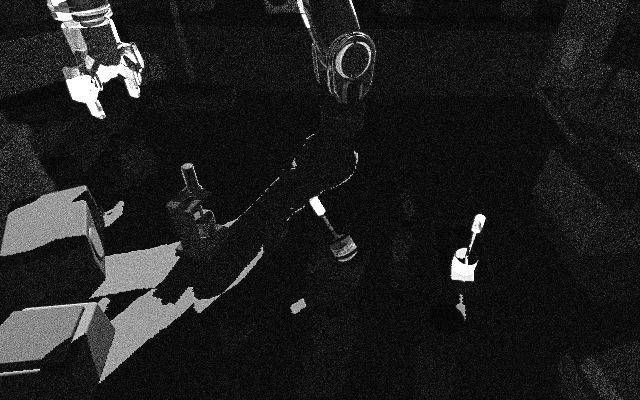

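View pics/side28.png

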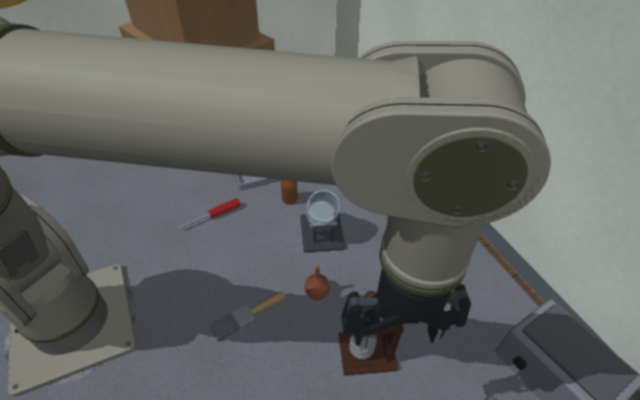

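```bash
python3 -c "
from plant import manip
print(manip.finish_job())"
```

```text
the job is handed in; nothing more can be done
None
```

I finished all three steps in the order asked, in about 34 s of robot time, and handed the job in.

- **Basket:** I pulled it out along the jar's axis and turned it upright by pressing it lightly against the jar's rim. It now stands upright on the tray floor beside the tin.
- **Brush:** I tilted it to about 28–30° in the fork and made three strokes of about 45 mm. It hangs upright by its collar in the fork again.

**Last checks:**
- **Bottom of each stroke:** The brush touched the jar's floor every time, with a wrist force of about 10–25 N.
- **Top of each stroke:** By the arm's readings, the top of the bristles was within about 1 mm of the rim. The camera suggested up to 2 mm above it on the second stroke, which I took as measurement error.
- **Angle and centring:** The brush was about 1–1.5° off the jar's axis and 2–3 mm off centre during the first stroke. I corrected the centring for the other two.
- **Rest of the scene:** Comparing scene-camera pictures from before and after, only the basket had moved, and the brush very slightly. The arm hides part of the last side view, so I did not check it there. The gripper was open and clear of everything.

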